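Load the sample caddy and hold it up level

TASK

Sort the three loose samples into the carrying caddy while it stands on the bench: each of the two screw-cap pots upright, right down in a well of the rack half, and the culture dish flat, right way up, in the shallow open bay of the other half, set down gently and not dropped. Then take the caddy by its handle bar, lift it about ten centimetres clear of the bench, and hold it there level and still for about two seconds, with everything still in its place. Finish while holding it in the air: do not set it down or let go, and leave the bottle, tip box and marker pen alone.

Things in the scene. Friction and masses are not known exactly. Their poses are not given: they have to be found in the camera images.
- caddy: Loose grey caddy, 160 (its x) by 280 mm (its y), 0.35 to 0.75 kg empty. Origin: centre of its underside, z up. Floor 5 mm thick. +y half (y 10 to 140 mm): solid rack block, top 37 mm above the underside, with two round wells. -y half: shallow open bay, see bay. A 4 mm divider, 40 mm high, stands at y = 0, and above it an aluminium handle bar runs along x on two posts.
- handle (a point): Middle of the handle bar, 139 mm above the caddy's underside at its x = y = 0; axes as the caddy. The bar runs along x, 150 mm long, 18 mm wide (y), 22 mm tall (z 128 to 150 mm), flat sided, on posts 14 mm (x) by 12 mm at x = -68 and +68 mm. Below it is free down to the divider top, 40 mm above the underside. The loaded caddy about balances here.
- well_near (a point): Centre of the mouth of one well, at caddy x = -45, y = +75, z = 37 mm. Round, 40 mm across with a 2 mm chamfer, 32 mm deep. Axes as the caddy. Either pot may go in either well.
- well_far (a point): Centre of the mouth of the other well, at caddy x = +45, y = +75, z = 37 mm. Same size.
- bay (a point): Middle of the floor of the open bay, on the floor's top face, at caddy x = 0, y = -70, z = 5 mm. Inside, the bay is 152 mm (x) by 134 mm (y); its 4 mm outer walls reach 35 mm above the caddy's underside. Axes as the caddy.
- pot_a: Loose clear sample pot standing upright on the bench, 85 mm tall; 30 mm across all the way up, white screw cap over the top 18 mm. 30 to 65 g. Origin: centre of its underside, z up to the cap.
- pot_b: A second sample pot, the same as pot_a.
- dish: Loose round culture dish with lid, clear over straw-coloured filling, lying flat on the bench: 60 mm across, 16 mm high, 35 g, rigid and in one piece. Origin: centre of its underside, z up.
- bottle: Bystander: capped bottle, 72 mm across, 150 mm tall, 450 g, standing beyond the samples. Origin: centre of its underside.
- tip_box: Bystander: low green box, 85 by 122 mm, 55 mm high, 400 g. Origin: centre of its underside.
- marker: Bystander: marker pen lying on the bench, 120 mm long (its x), 14 mm thick. Origin: centre of its underside.
Not all that is in view belongs to the job. What is shaped like the pot_b but orange is not meant. There is more than one size of the dish; the job needs the larger.

How it is judged:
By the outcome, as a careful person would: the job done as asked, in the order asked, and still so for the second after the job is handed in, while the arm keeps its last pose, push and grip.
It also fails if it takes over 72 s, if anything falls off the work surface, if the arm or the gripper's body presses on something with over 40 N, if the wrist force passes 120 N, or if a joint passes its speed limit or range.

ROBOT

A 6-joint arm with a two-finger parallel gripper is mounted at the origin on the work surface. World frame = base frame: x ahead of the robot, y to its left, z up, the work surface at z = 0. Lengths are in m, angles in degrees, forces in N, time in s.
With the tool pointing down it reaches from about 0.35 to 0.875 m from the base axis. Payload 15.5 kg.
Tool frame: the origin (TCP) lies midway between the tips of the shut fingers; the grasp point (between the pads) lies 19 mm behind it (bot.pinch_z is the distance from the TCP to the grasp point, in m); x points along the fingers, z is the direction in which the jaws open and shut, and the axes are right-handed (so a half turn about x gives the same grasp; the last joint's range is limited). The gripper opens to 85 mm and grips with 20 to 120 N. Pads are 22 mm wide; open, the fingers measure 114 mm over their backs; the gripper's body (76 mm by 85 mm) begins 54 mm behind the grasp point. The pads swing forward as they close: fully open they stand 13 mm farther back than shut.
Start: joints at [-70.044, 28.281, 77.091, -0, 74.628, -5.472], TCP at [0.268, -0.564, 0.231] pointing down, gripper open.
Joint ranges: [-166.48, 166.48], [-47.26, 123.95], [12.59, 153.08], [-70.14, 250.14], [6.76, 159.57], [-176.63, 176.63]. Speed limits (degrees/s): [108.29, 108.29, 147.25, 172.46, 172.46, 172.46].

INTERFACE

Orientations are given as [roll, pitch, yaw] about the fixed x, y, z axes, in that order (R = Rz(yaw) Ry(pitch) Rx(roll)).
In Python, from bench import get_obs, grab_frame, sign_off, bot gives the robot as it stands.
- The arm moves only by the tool step_arm, never from a script. Its argument "steps" is a list of rows, each an object with "gripper": the gripper's target within -1 to 1 (shut at 1, half-way at 0, fully open at -1); "offset": the shift along the tool's x, y, z in mm, a list of three; "angular": the turn, a rotation vector about the tool's x, y, z in rad, a list of three. In form: [{"gripper": gripper, "offset": [dx, dy, dz], "angular": [ax, ay, az]}, ...]. A call has 1 to 5 rows; each row shifts and turns the commanded pose from where the row before left it, along the tool's axes as they then stand; what a row does not reach is not made up. A row lasts 1/12 s, in which the tool goes at most 41.7 mm and 7.16 degrees, less where a joint would pass 70% of its speed; a pose out of reach is approached as far as the arm can. A call is refused whole if a number of a shift passes 41.7 or a number of a turn 0.125, either way. A call with a gripper value outside its range is refused whole. The fingers move at their own pace and stop on an object; "newtons" is the grip in N (left out, the last holds). Time passes only in rows, so rows that do not move let the fingers close. It gives the time, the measured TCP pose, the force and the opening at its end, in the units of the state.
- get_obs(): the state, without advancing time (a new reading comes with each control period).
- grab_frame(name): name is "scene" or "top" or "wrist"; returns a dict with "img" (420x560x3 uint8, red, green, blue), "z_map" (420x560 float32, m along the optical axis (not along the pixel's ray), 0 where there is no reading), "vertical_fov" (degrees; the focal length in pixels is half the picture's height over the tangent of half this angle, whatever the lens; pixels are square), "cx", "cy" (the principal point, pixels), "origin" and "attitude" of the camera in the world; the wrist camera has in their place "mount" (4x4, takes a point from camera to tool coordinates, whose origin is the TCP and whose axes are the tool frame's). Camera axes: x right, y up, looking along -z (the intrinsics and any distortion apply to the point x, -y, -z); pixel columns grow to the right and rows downward; lengths in m; the calibration is good to about 2 mm. A picture is of the moment at which its call begins: read the wrist's pose just before it.
- sign_off(): hands the job in, once; it reports no verdict.
The state is a dict: "clock": time; "joint_pos": joint angles; "dq": joint speeds; "joint_torque": joint torques, N m; "eef_pos": TCP position; "tool_rot": TCP orientation; "wrist_force": force on the tool from outside, world axes, zero at the start; "moment": the same for the moment, N m; "grip_width": finger opening in m.
Only numpy, scipy, OpenCV 4.12 (cv2) and the standard library are available. Lean on these libraries where they do the work, as an engineer would, in place of code of your own. Each camera call takes 0.05 s, during which the arm holds its last target.

## Working session

There is one attempt and no reset: what is moved stays moved. The work goes in short steps, Python scripts to look and compute and a tool call to move; the robot and the scene stay as the last step left them, time stands still between calls to the robot, and variables do not carry over. Pictures are saved under pics/ and viewed, and the job is handed in when it is done.

Besides the shell and the picture viewer there is one more tool, called after ">>>" in YAML: its name, and indented under it one key for each argument. step_arm: Moves the arm, as the interface text tells. Its arguments: {"type":"object","properties":{"steps":{"type":"array"},"newtons":{"type":"number"}},"required":["steps"]}

```bash
ls; mkdir -p pics; python3 - <<'E'
from bench import get_obs, grab_frame, bot
import cv2
print(get_obs()); print([a for a in dir(bot) if a[0]!='_'])
for n in ("scene","top","wrist"):
    f=grab_frame(n); cv2.imwrite(f"pics/{n}0.png",f["img"][:,:,::-1])
    print(n,{k:v for k,v in f.items() if k not in("img","z_map")})
E
```

```text
pics
{'clock': 0.0, 'joint_pos': array([-7.00444182e+01,  2.83161679e+01,  7.71274129e+01, -1.30689542e-03,
        7.46269191e+01, -5.47196772e+00]), 'dq': array([-0.02865135,  0.10091263, -0.12163741, -0.01607472, -0.04002321,
        0.02611851]), 'joint_torque': array([-2.38823908e-03, -8.82178903e+01, -3.83877969e+01, -1.94551844e-04,
        1.00164363e-02,  2.94128967e-06]), 'eef_pos': array([ 0.26822844, -0.56412386,  0.23068465]), 'tool_rot': array([175.55169615,  89.92948879, 110.97959294]), 'wrist_force': array([ 0.07098954, -0.9007318 , -0.15655053]), 'moment': array([ 0.0203756 , -0.01196034, -0.0340321 ]), 'grip_width': 0.08533744953056895}
['Unreachable', 'pinch_z']
scene {'vertical_fov': 47.447426310351645, 'cx': 286.32068063496894, 'cy': 206.41292391756645, 'origin': array([1.10811271, 0.91822172, 0.84483998]), 'attitude': array([ 54.32709599,   0.55916176, 150.47424134])}
top {'vertical_fov': 54.6026898736842, 'cx': 277.78112028100105, 'cy': 214.65884869213303, 'origin': array([0.37473096, 0.04482522, 1.08171234]), 'attitude': array([ 13.69534716,   0.33555501, -89.52693034])}
wrist {'vertical_fov': 63.19730972940492, 'cx': 279.8636305803399, 'cy': 208.7977967587207, 'mount': array([[-1.33683631e-03,  2.67629667e-01, -9.63520926e-01,
        -1.42805876e-01],
       [ 6.71996025e-04,  9.63521810e-01,  2.67628980e-01,
         6.98810664e-02],
       [ 9.99998881e-01, -2.89706095e-04, -1.46791701e-03,
         7.80767097e-04],
       [ 0.00000000e+00,  0.00000000e+00,  0.00000000e+00,
         1.00000000e+00]])}
```

View pics/top0.png

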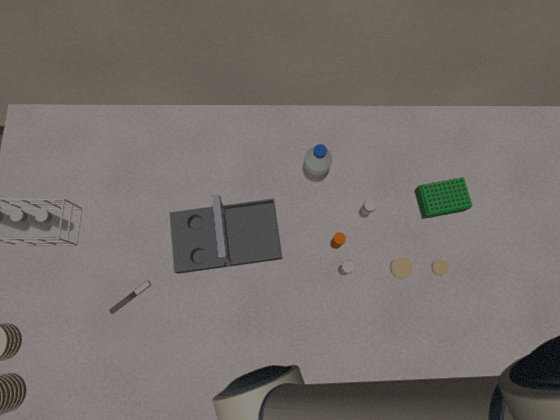

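View pics/scene0.png

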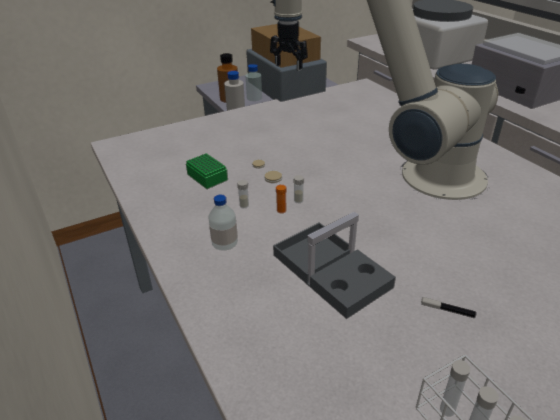

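View pics/wrist0.png

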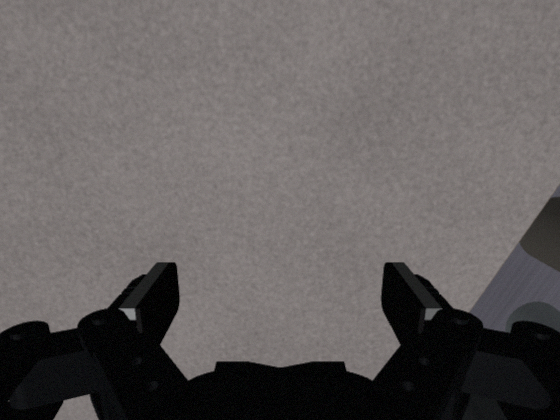

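```bash
cat > h.py <<'E'
import numpy as np, cv2
from scipy.spatial.transform import Rotation as Ro
from bench import get_obs, grab_frame, bot
def Rm(a): return Ro.from_euler('xyz',a,degrees=True).as_matrix()
def cam(f,obs=None):
    F=f["img"].shape[0]/2/np.tan(np.radians(f["vertical_fov"]/2))
    if "origin" in f: R=Rm(f["attitude"]);o=np.array(f["origin"])
    else:
        Rt=Rm(obs["tool_rot"]);M=f["mount"];R=Rt@M[:3,:3];o=obs["eef_pos"]+Rt@M[:3,3]
    return F,R,o
def pix(f,u,v,z=None,obs=None):
    """world point at pixel on plane z, or by depth map"""
    F,R,o=cam(f,obs); d=R@np.array([(u-f["cx"])/F,-(v-f["cy"])/F,-1.])
    s=f["z_map"][int(round(v)),int(round(u))] if z is None else (z-o[2])/d[2]
    return o+s*d
def cloud(f,obs=None):
    F,R,o=cam(f,obs);h,w=f["z_map"].shape;v,u=np.mgrid[0:h,0:w]
    d=np.stack([(u-f["cx"])/F,-(v-f["cy"])/F,-np.ones((h,w))],-1)
    P=o+(d*f["z_map"][...,None])@R.T; P[f["z_map"]==0]=np.nan; return P
def proj(f,p,obs=None):
    F,R,o=cam(f,obs);q=R.T@(np.array(p)-o);return f["cx"]+F*q[0]/-q[2],f["cy"]-F*q[1]/-q[2]
E
python3 - <<'E'
from h import *
f=grab_frame("top"); g=grab_frame("scene")
P=cloud(f)
for n,(u,v) in dict(potA=(369,207),potB=(347,268),orange=(339,240),dishL=(401,268),dishS=(440,268),w1=(196,222),w2=(198,256),bar=(220,225),bench=(300,300),bench2=(120,200),box=(443,197),bot=(320,151),marker=(130,297)).items(): print(n,np.round(P[v,u],4))
for n,(u,v) in dict(potB=(243,184),potA=(298,180),orange=(281,188),dL=(273,176)).items(): print(n,np.round(pix(g,u,v),4))
c=f["img"][180:300,310:470,::-1]; cv2.imwrite("pics/c1.png",cv2.resize(c,None,fx=5,fy=5,interpolation=cv2.INTER_CUBIC))
c=f["img"][180:290,155:295,::-1]; cv2.imwrite("pics/c2.png",cv2.resize(c,None,fx=5,fy=5,interpolation=cv2.INTER_CUBIC))
c=g["img"][140:260,170:330,::-1]; cv2.imwrite("pics/c3.png",cv2.resize(c,None,fx=5,fy=5,interpolation=cv2.INTER_CUBIC))
E
```

```text
potA [ 0.6392 -0.178   0.0847]
potB [ 0.4843 -0.1169  0.0883]
orange [ 0.5537 -0.0996  0.0862]
dishL [ 0.4928 -0.2677  0.0214]
dishS [ 0.4946 -0.3724  0.012 ]
w1 [0.6142 0.2744 0.0088]
w2 [0.5225 0.2648 0.0042]
bar [0.5756 0.1873 0.1511]
bench [ 0.41   -0.0063  0.0027]
bench2 [0.6767 0.4898 0.0012]
box [ 0.6754 -0.3793  0.0552]
bot [ 0.7619 -0.0497  0.1523]
marker [0.4135 0.4313 0.0177]
potB [ 0.6472 -0.1672  0.0856]
potA [ 0.4947 -0.1097  0.0819]
orange [ 0.5624 -0.0914  0.0865]
dL [ 0.4954 -0.269   0.0101]
```

View pics/c1.png

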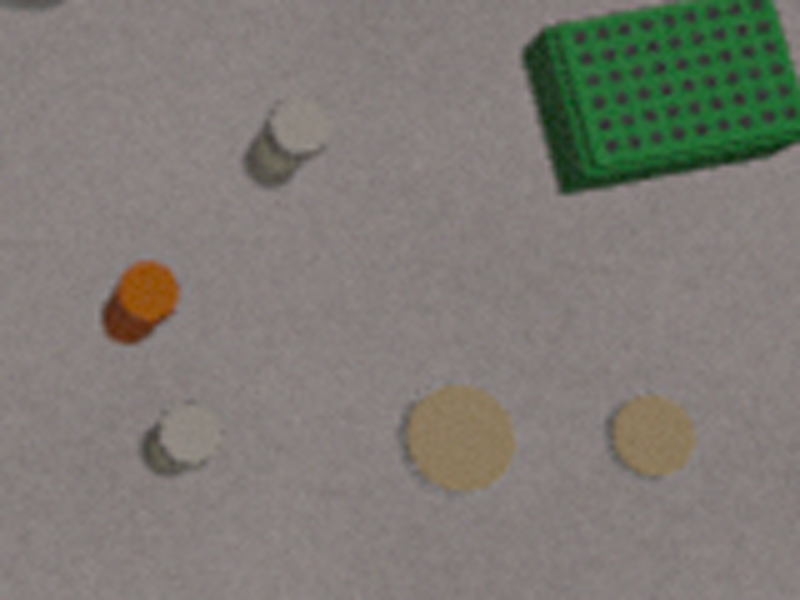

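View pics/c2.png

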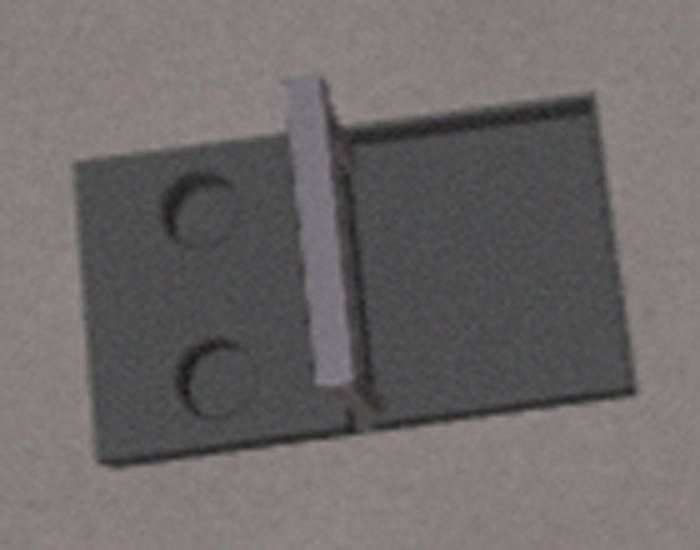

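View pics/c3.png

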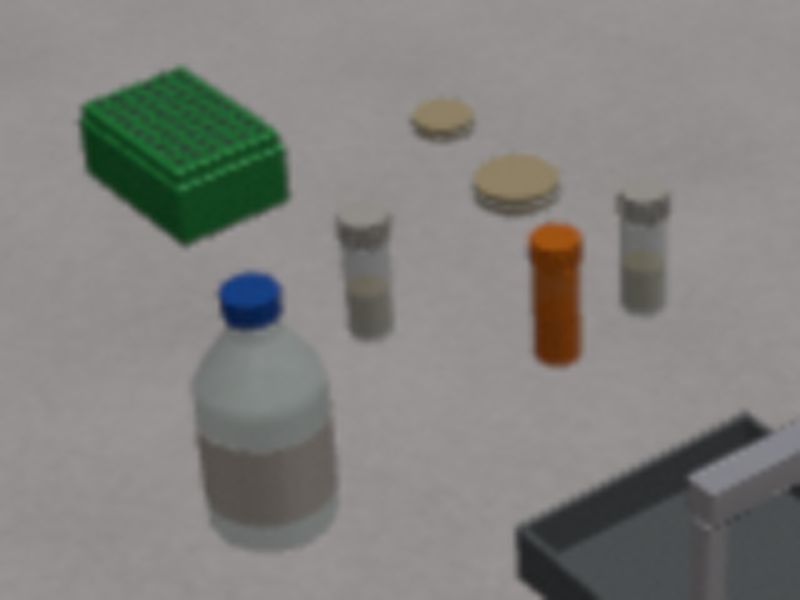

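```bash
python3 - <<'E'
from h import *
f=grab_frame("top"); g=grab_frame("scene")
c=lambda x,o:(x+.5)/5-.5+o
def t(x,y,z): return np.round(pix(f,c(x,310),c(y,180),z)[:2],4)
print("pot1",t(300,127,.085),"pot2",t(190,433,.085),"orange",t(149,291,.085))
print("dish",t(460,438,.016),"diam",np.linalg.norm(t(406,438,.016)-t(515,438,.016)),"small",t(653,435,.016),np.linalg.norm(t(612,435,.014)-t(694,435,.014)))
def s(x,y,z): return np.round(pix(g,c(x,170),c(y,140),z)[:2],4)
print("scene pot1",s(364,219,.085),"pot2",s(644,199,.085),"dish",s(516,181,.016))
def k(x,y,z): return pix(f,c(x,155),c(y,180),z)[:2]
C=np.array([k(76,162,.037),k(100,460,.037),k(595,93,.035),k(636,393,.035)])
print(C.round(4), np.linalg.norm(C[0]-C[1]),np.linalg.norm(C[2]-C[3]),np.linalg.norm(C[0]-C[2]),np.linalg.norm(C[1]-C[3]))
cen=C.mean(0); yv=(C[0]+C[1]-C[2]-C[3]);xv=(C[0]+C[2]-C[1]-C[3])
print("cen",cen,"yaw",np.degrees(np.arctan2(xv[1],xv[0])),np.degrees(np.arctan2(-yv[0],yv[1])))
print("bar ends", k(304,78,.15),k(333,385,.15), "mid",(k(304,78,.15)+k(333,385,.15))/2)
# scene crop of caddy
q=g["img"][205:315,265:405,::-1]; cv2.imwrite("pics/c4.png",cv2.resize(q,None,fx=5,fy=5,interpolation=cv2.INTER_CUBIC))
# depth-based caddy: rack top points
P=cloud(f)[180:290,155:295].reshape(-1,3)
m=(P[:,2]>.029)&(P[:,2]<.045);Q=P[m][:,:2].astype(np.float32)
r=cv2.minAreaRect(Q);print("rect",r)
o=get_obs();R=Rm(o["tool_rot"]);print("tool axes cols\n",R.round(3))
E
```

```text
pot1 [ 0.6443 -0.1797] pot2 [ 0.4891 -0.119 ] orange [ 0.5594 -0.1009]
dish [ 0.4955 -0.271 ] diam 0.05680140843324224 small [ 0.4978 -0.3716] 0.04280105138895539
scene pot1 [ 0.647  -0.1719] pot2 [ 0.4945 -0.1077] dish [ 0.4997 -0.262 ]
[[0.6346 0.3394]
 [0.4774 0.3159]
 [0.675  0.0646]
 [0.5142 0.0417]] 0.15886187716678732 0.16242890009871452 0.27775408083292236 0.27662611321603103
cen [0.57528875 0.19042049] yaw 8.301075605198383 7.998750643175865
bar ends [0.64852143 0.20146552] [0.50150057 0.18154398] mid [0.575011   0.19150475]
rect ((0.5763425230979919, 0.19194474816322327), (0.1614936739206314, 0.28017330169677734), 8.340656280517578)
tool axes cols
 [[-0.     0.903  0.429]
 [ 0.     0.429 -0.903]
 [-1.     0.    -0.   ]]
```

View pics/c4.png

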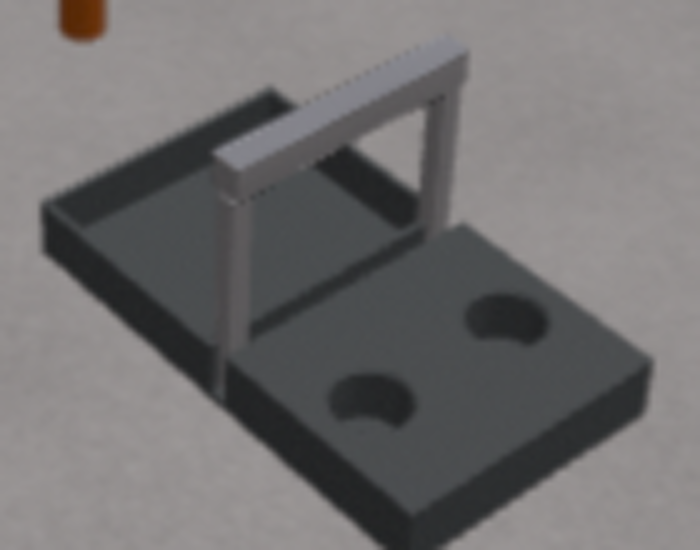

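```bash
python3 - <<'E'
from h import *
f=grab_frame("top"); g=grab_frame("scene")
c=lambda x,o:(x+.5)/5-.5+o
def k(x,y,z): return pix(g,c(x,265),c(y,205),z)[:2]
C=np.array([k(654,362,.037),k(415,517,.037),k(272,89,.035),k(43,203,.035)])
print(C.round(4), np.linalg.norm(C[0]-C[1]),np.linalg.norm(C[2]-C[3]),np.linalg.norm(C[0]-C[2]),np.linalg.norm(C[1]-C[3]))
print(C.mean(0))
P=cloud(g)
# bench plane and object clouds from scene & top
for n,ff in(("scene",g),("top",f)):
    P=cloud(ff);
    x,y,z=P[...,0],P[...,1],P[...,2]
    m=(x>.3)&(x<.9)&(y>-.5)&(y<.5)
    b=m&(abs(z)<.012); A=np.c_[x[b],y[b],np.ones(b.sum())];print(n,"bench plane",np.linalg.lstsq(A,z[b],rcond=None)[0].round(4),z[b].std().round(4))
    for nm,(cx,cy,z0,z1,r) in dict(p1=(.645,-.176,.078,.095,.03),p2=(.491,-.114,.078,.095,.03),dish=(.497,-.267,.01,.03,.05),caddy=(.576,.19,.03,.046,.19),bar=(.576,.19,.143,.16,.1)).items():
        s=(np.hypot(x-cx,y-cy)<r)&(z>z0)&(z<z1)
        r_=cv2.minAreaRect(np.c_[x[s],y[s]].astype(np.float32)); print(nm,s.sum(),np.round(r_[0],4),np.round(r_[1],4),round(r_[2],1),"z",np.median(z[s]).round(4))
E
```

```text
[[0.4776 0.3195]
 [0.6339 0.3426]
 [0.5182 0.0446]
 [0.6742 0.0665]] 0.1580266684493774 0.15754894417682055 0.27787796128680864 0.27901799565735425
[0.5759769 0.1932921]
scene bench plane [ 0.0002  0.0007 -0.0005] 0.0022
p1 63 [ 0.6445 -0.178 ] [0.0313 0.0304] 37.3 z 0.0837
p2 58 [ 0.4894 -0.1161] [0.0319 0.0273] 41.5 z 0.0831
dish 161 [ 0.4944 -0.2695] [0.0615 0.0596] 17.3 z 0.0146
caddy 2885 [0.5745 0.1911] [0.167  0.2832] 8.1 z 0.0362
bar 380 [0.5752 0.1922] [0.1542 0.0214] 8.2 z 0.1488
top bench plane [0.0002 0.0005 0.0015] 0.0023
p1 123 [ 0.6448 -0.1782] [0.0299 0.0292] 22.2 z 0.0859
p2 125 [ 0.4889 -0.1186] [0.0299 0.0282] 69.5 z 0.0863
dish 433 [ 0.4963 -0.2709] [0.0578 0.0593] 27.8 z 0.0169
caddy 2787 [0.5766 0.192 ] [0.1617 0.2803] 8.4 z 0.0382
bar 499 [0.576  0.1916] [0.1498 0.0184] 8.4 z 0.1511
```

```bash
cat >> h.py <<'E'
def wtool(w):
    """per-pixel points in tool frame (mm) from wrist frame"""
    F=210/np.tan(np.radians(w["vertical_fov"]/2));h,ww=w["z_map"].shape;v,u=np.mgrid[0:h,0:ww]
    d=np.stack([(u-w["cx"])/F,-(v-w["cy"])/F,-np.ones((h,ww))],-1)*w["z_map"][...,None]
    return 1000*(d@w["mount"][:3,:3].T+w["mount"][:3,3])
def st():
    o=get_obs();R=Rm(o["tool_rot"]);print("t",round(o["clock"],2),"p",o["eef_pos"].round(4),"th",np.degrees(np.arctan2(R[1,1],R[0,1])).round(2),"tilt",R[:,0].round(4),"F",o["wrist_force"].round(1),"w",round(o["grip_width"]*1000,1),"j",o["joint_pos"].round(0));return o,R
def need(x,y,z,th,tilt=True):
    """offset in tool axes (mm), turn rotvec (rad) to target pose pointing down with tool-y heading th"""
    o,R=st();th=np.radians(th);ty=np.array([np.cos(th),np.sin(th),0]);tx=np.array([0,0,-1.]);T=np.stack([tx,ty,np.cross(tx,ty)],1)
    d=np.array([x,y,z])-o["eef_pos"];print("offset now-axes",(R.T@d*1000).round(1),"| target-axes",(T.T@d*1000).round(1),"turn",Ro.from_matrix(R.T@T).as_rotvec().round(4))
E
python3 - <<'E'
from h import *
w=grab_frame("wrist");T=wtool(w)
z=w["z_map"]; m=(z>0.02)&(z<.2)
m&=T[...,0]>-45
for s in(-1,1):
    q=T[m&(np.sign(T[...,2])==s)]; print(s,len(q),np.percentile(q,[0,1,50,99,100],axis=0).round(1))
need(.4955,-.2705,.12,8.2)
E
```

```text
-1 2609 [[-45.   -9.6 -55.7]
 [-44.8  -8.4 -55.3]
 [-32.3   8.8 -42. ]
 [-14.3  13.6 -41.4]
 [-12.5  13.9 -41. ]]
1 2591 [[-45.   -9.5  42.8]
 [-44.7  -8.2  43.1]
 [-32.4   8.8  43.7]
 [-14.4  13.7  56.8]
 [-13.1  14.2  57.9]]
t 0.5 p [ 0.2684 -0.5644  0.2312] th 25.43 tilt [-0.e+00  1.e-04 -1.e+00] F [ 0.  -0.5 -0.3] w 85.5 j [-70.  28.  77.  -0.  75.  -5.]
offset now-axes [ 111.3  331.3 -167.9] | target-axes [ 111.2  266.7 -258.5] turn [ 3.007e-01 -1.000e-04  0.000e+00]
```

>>> step_arm:
  steps:
    - {"gripper": -0.7,"offset": [10,30,-18],"angular": [0.1,0,0]}
    - {"gripper": -0.7,"offset": [10,30,-20],"angular": [0.1,0,0]}
    - {"gripper": -0.7,"offset": [10,28,-24],"angular": [0.1,0,0]}
    - {"gripper": -0.7,"offset": [10,27,-28],"angular": [0,0,0]}
    - {"gripper": -0.7,"offset": [10,27,-28],"angular": [0,0,0]}

```text
clock: 0.92
eef_pos: [0.3767, -0.4118, 0.181]
tool_rot: [35.6, 90.0, -46.2]
wrist_force: [1.2, -0.5, 1.2]
grip_width: 0.0725
```

>>> step_arm:
  steps:
    - {"gripper": -0.7,"offset": [10,27,-28],"angular": [0,0,0]}
    - {"gripper": -0.7,"offset": [10,27,-28],"angular": [0,0,0]}
    - {"gripper": -0.7,"offset": [10,27,-28],"angular": [0,0,0]}
    - {"gripper": -0.7,"offset": [10,27,-28],"angular": [0,0,0]}
    - {"gripper": -0.7,"offset": [10,20,-25],"angular": [0,0,0]}

```text
clock: 1.33
eef_pos: [0.4847, -0.2573, 0.131]
tool_rot: [62.4, 89.9, -19.3]
wrist_force: [0.2, -0.5, 0.1]
grip_width: 0.0729
```

```bash
python3 - <<'E'
from h import *
need(.4955,-.2705,.12,8.2)
o=get_obs();w=grab_frame("wrist");cv2.imwrite("pics/w1.png",w["img"][:,:,::-1])
T=wtool(w);z=w["z_map"];m=(z>0.02)&(z<.2)&(T[...,0]>-45)
for s in(-1,1):
    q=T[m&(np.sign(T[...,2])==s)]; print(s,np.percentile(q,[1,50,99],axis=0).round(1))
F,R,c=cam(w,o);d=T/1000@Rm(o["tool_rot"]).T+o["eef_pos"]
s=(d[...,2]>.009)&(d[...,2]<.03)&(w["img"][...,0].astype(int)-w["img"][...,2]>30);s&=np.hypot(d[...,0]-.4955,d[...,1]+.2705)<.05
r=cv2.minAreaRect(d[s][:,:2].astype(np.float32));print(s.sum(),r,np.median(d[s][:,2]))
E
```

```text
t 1.33 p [ 0.4847 -0.2573  0.131 ] th 8.27 tilt [ 9.e-04 -3.e-04 -1.e+00] F [ 0.2 -0.5  0.1] w 72.9 j [-34.  29.  95.   0.  56.  48.]
offset now-axes [11.   8.8 14.7] | target-axes [11.   8.8 14.7] turn [ 0.0012  0.0004 -0.0008]
-1 [[ -44.    -7.  -147.4]
 [  45.9   29.6 -129.5]
 [  70.7  111.   -35.8]]
1 [[-44.6  -8.   36.1]
 [-29.8   9.2  36.7]
 [ -9.6  13.9  49.8]]
3917 ((0.4976026713848114, -0.27249735593795776), (0.05565008521080017, 0.054349347949028015), 7.887598514556885) 0.016089477506169056
```

View pics/w1.png

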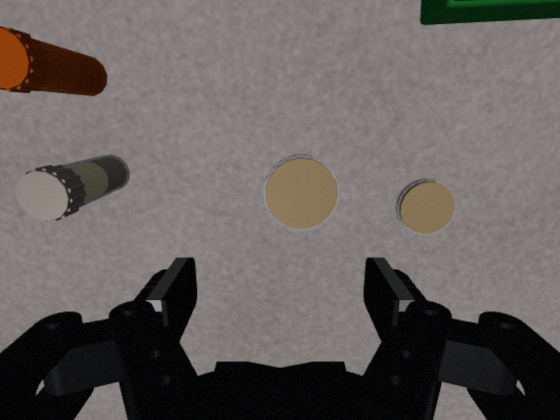

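>>> step_arm:
  steps:
    - {"gripper": -0.7,"offset": [20,9.9,16.3],"angular": [0,0,0]}
    - {"gripper": -0.7,"offset": [35,0,0],"angular": [0,0,0]}
    - {"gripper": -0.7,"offset": [35,0,0],"angular": [0,0,0]}
    - {"gripper": -0.7,"offset": [25,0,0],"angular": [0,0,0]}
    - {"gripper": -0.7,"offset": [10,0,0],"angular": [0,0,0]}

```text
clock: 1.8
eef_pos: [0.4938, -0.2731, 0.0032]
tool_rot: [-133.2, 89.8, 145.0]
wrist_force: [-0.9, -0.3, -0.1]
grip_width: 0.0724
```

```bash
python3 - <<'E'
from h import *
need(.4968,-.272,-.004,8.2)
w=grab_frame("wrist");cv2.imwrite("pics/w2.png",w["img"][:,:,::-1])
E
```

```text
t 1.8 p [ 0.4938 -0.2731  0.0032] th 8.24 tilt [-0.0033  0.0023 -1.    ] F [-0.9 -0.3 -0.1] w 72.4 j [-35.  41.  97.  -0.  42.  47.]
offset now-axes [ 7.2  3.1 -0.6] | target-axes [ 7.2  3.1 -0.6] turn [ 0.0007 -0.0028  0.003 ]
```

View pics/w2.png

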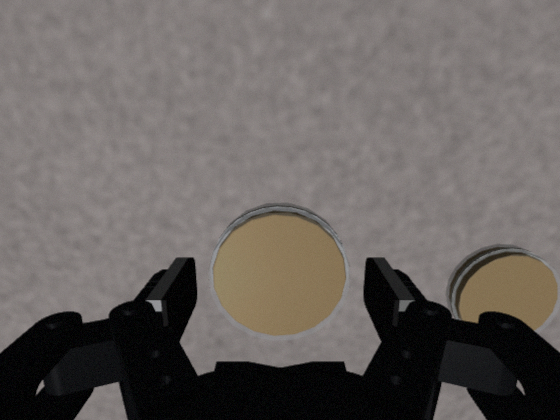

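>>> step_arm:
  steps:
    - {"gripper": -0.7,"offset": [4,0,0],"angular": [0,0,0]}
    - {"gripper": -0.7,"offset": [0,0,0],"angular": [0,0,0]}

```text
clock: 2.02
eef_pos: [0.4956, -0.2743, 0.003]
tool_rot: [47.3, 89.9, -34.5]
wrist_force: [0.7, -0.2, 1.0]
grip_width: 0.0726
```

```bash
python3 - <<'E'
from h import *
need(.4968,-.272,-.004,8.2)
o=get_obs();w=grab_frame("wrist")
T=wtool(w);s=(w["img"][...,0].astype(int)-w["img"][...,2]>30)&(T[...,0]<20)&(abs(T[...,2])<35)&(abs(T[...,1])<50)
print("dish in tool",cv2.minAreaRect(T[s][:,1:].astype(np.float32)),np.median(T[s][:,0]))
E
```

```text
t 2.02 p [ 0.4956 -0.2743  0.003 ] th 8.24 tilt [ 8.e-04 -6.e-04 -1.e+00] F [ 0.7 -0.2  1. ] w 72.6 j [-35.  41.  97.   0.  42.  47.]
offset now-axes [ 7.   1.5 -2.1] | target-axes [ 7.   1.5 -2.1] turn [ 0.0006  0.0007 -0.0007]
dish in tool ((2.3121280670166016, -1.5953998565673828), (54.98123550415039, 55.64271926879883), 80.58755493164062) -13.10710134927072
```

>>> step_arm:
  steps:
    - {"gripper": -0.7,"offset": [6,2,-1.5],"angular": [0,0,0]}
    - {"gripper": -0.3,"offset": [0,0,0],"angular": [0,0,0]}
    - {"gripper": 0.0,"offset": [0,0,0],"angular": [0,0,0]}
    - {"gripper": 0.2,"offset": [0,0,0],"angular": [0,0,0]}
    - {"gripper": 0.2,"offset": [0,0,0],"angular": [0,0,0]}
  newtons: 30

```text
clock: 2.48
eef_pos: [0.4974, -0.2722, -0.0031]
tool_rot: [56.8, 89.9, -25.0]
wrist_force: [1.6, 3.4, 7.2]
grip_width: 0.0589
```

>>> step_arm:
  steps:
    - {"gripper": 0.2,"offset": [0,0,0],"angular": [0,0,0]}
    - {"gripper": 0.2,"offset": [-15,0,0],"angular": [0,0,0]}
    - {"gripper": 0.2,"offset": [-25,0,0],"angular": [0,0,0]}
    - {"gripper": 0.2,"offset": [-30,0,0],"angular": [0,0,0]}

```text
clock: 2.82
eef_pos: [0.4961, -0.2716, 0.0661]
tool_rot: [-132.0, 89.8, 146.3]
wrist_force: [0.2, -0.0, -1.3]
grip_width: 0.0588
```

```bash
python3 - <<'E'
from h import *
w=grab_frame("wrist");cv2.imwrite("pics/w3.png",w["img"][:,:,::-1])
y=np.radians(8.2);c=np.array([.5758,.1918]);A=np.array([[np.cos(y),-np.sin(y)],[np.sin(y),np.cos(y)]])
for n,q in dict(bay=(0,-72),near=(-45,75),far=(45,75),handle=(0,0)).items(): print(n,(c+A@(np.array(q)/1000)).round(4))
b=c+A@np.array([0,-.072])
need(b[0],b[1],.2,8.2)
E
```

```text
bay [0.5861 0.1205]
near [0.5206 0.2596]
far [0.6096 0.2725]
handle [0.5758 0.1918]
t 2.87 p [ 0.4985 -0.2732  0.072 ] th 8.25 tilt [ 0.0038 -0.0027 -1.    ] F [ 4.3 -2.   6.9] w 58.6 j [-35.  35.  95.  -0.  50.  47.]
offset now-axes [-128.7  143.6 -376.7] | target-axes [-128.   142.8 -377.2] turn [ 0.0009  0.0032 -0.0034]
```

View pics/w3.png

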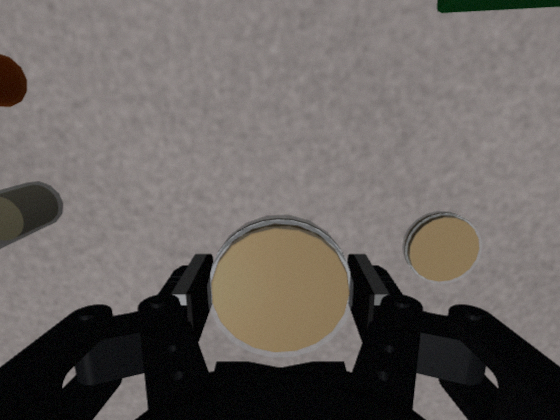

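>>> step_arm:
  steps:
    - {"gripper": 0.2,"offset": [-25,5,-10],"angular": [0,0,0]}
    - {"gripper": 0.2,"offset": [-20,10,-25],"angular": [0,0,0]}
    - {"gripper": 0.2,"offset": [-20,13,-32],"angular": [0,0,0]}
    - {"gripper": 0.2,"offset": [-15,13,-35],"angular": [0,0,0]}
    - {"gripper": 0.2,"offset": [-15,13,-35],"angular": [0,0,0]}

```text
clock: 3.28
eef_pos: [0.5309, -0.1276, 0.1625]
tool_rot: [59.2, 89.9, -22.7]
wrist_force: [1.0, 0.9, -1.1]
grip_width: 0.0588
```

>>> step_arm:
  steps:
    - {"gripper": 0.2,"offset": [-5,14,-36],"angular": [0,0,0]}
    - {"gripper": 0.2,"offset": [0,14,-36],"angular": [0,0,0]}
    - {"gripper": 0.2,"offset": [0,14,-36],"angular": [0,0,0]}
    - {"gripper": 0.2,"offset": [0,14,-36],"angular": [0,0,0]}
    - {"gripper": 0.2,"offset": [0,14,-36],"angular": [0,0,0]}

```text
clock: 3.7
eef_pos: [0.5743, 0.0612, 0.1666]
tool_rot: [67.5, 90.0, -14.2]
wrist_force: [0.4, -0.5, 0.3]
grip_width: 0.0585
```

>>> step_arm:
  steps:
    - {"gripper": 0.2,"offset": [0,12,-30],"angular": [0,0,0]}
    - {"gripper": 0.2,"offset": [0,5,-20],"angular": [0,0,0]}
    - {"gripper": 0.2,"offset": [0,0,0],"angular": [0,0,0]}

```text
clock: 3.95
eef_pos: [0.5842, 0.1151, 0.1663]
tool_rot: [134.7, 89.9, 53.1]
wrist_force: [-0.4, 1.3, -0.5]
grip_width: 0.0586
```

```bash
python3 - <<'E'
from h import *
need(.5861,.1205,.004,8.2)
w=grab_frame("wrist");cv2.imwrite("pics/w4.png",w["img"][:,:,::-1])
E
```

```text
t 3.95 p [0.5842 0.1151 0.1663] th 8.42 tilt [ 6.e-04  9.e-04 -1.e+00] F [-0.4  1.3 -0.5] w 58.6 j [ 5. 30. 86.  0. 64. 87.]
offset now-axes [162.3   2.6  -4.9] | target-axes [162.3   2.7  -5. ] turn [ 0.0039 -0.0008 -0.0008]
```

View pics/w4.png

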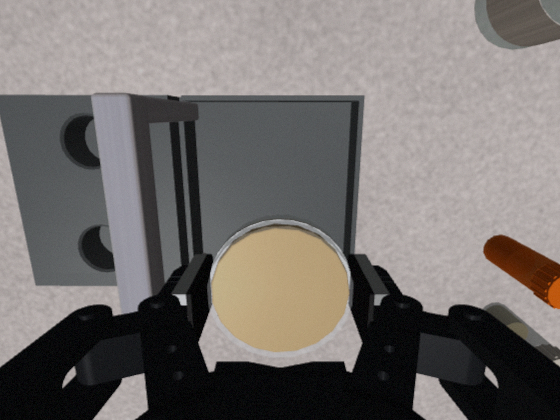

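>>> step_arm:
  steps:
    - {"gripper": 0.2,"offset": [30,2,-2],"angular": [0.004,0,0]}
    - {"gripper": 0.2,"offset": [35,0,0],"angular": [0,0,0]}
    - {"gripper": 0.2,"offset": [35,0,0],"angular": [0,0,0]}
    - {"gripper": 0.2,"offset": [30,0,0],"angular": [0,0,0]}
    - {"gripper": 0.2,"offset": [20,0,0],"angular": [0,0,0]}

```text
clock: 4.42
eef_pos: [0.5843, 0.1124, 0.0136]
tool_rot: [-88.4, 89.8, -170.5]
wrist_force: [-0.9, -0.5, 0.3]
grip_width: 0.0586
```

>>> step_arm:
  steps:
    - {"gripper": 0.2,"offset": [3,0,0],"angular": [0,0,0]}
    - {"gripper": 0.2,"offset": [0,0,0],"angular": [0,0,0]}

```text
clock: 4.58
eef_pos: [0.5849, 0.1127, 0.0126]
tool_rot: [-90.2, 89.9, -172.2]
wrist_force: [0.6, -0.7, 0.2]
grip_width: 0.059
```

>>> step_arm:
  steps:
    - {"gripper": 0.2,"offset": [3,0,-6],"angular": [0,0,0]}
    - {"gripper": 0.2,"offset": [3,0,0],"angular": [0,0,0]}
    - {"gripper": 0.2,"offset": [2,0,0],"angular": [0,0,0]}
    - {"gripper": 0.2,"offset": [0,0,0],"angular": [0,0,0]}

```text
clock: 4.92
eef_pos: [0.5851, 0.1196, 0.0058]
tool_rot: [84.9, 89.9, 3.0]
wrist_force: [-0.1, 0.1, -0.4]
grip_width: 0.0586
```

```bash
python3 - <<'E'
from h import *
need(.5861,.1205,.002,8.2)
w=grab_frame("wrist");cv2.imwrite("pics/w5.png",w["img"][:,:,::-1])
E
```

```text
t 4.92 p [0.5851 0.1196 0.0058] th 8.03 tilt [ 1.1e-03  1.0e-04 -1.0e+00] F [-0.1  0.1 -0.4] w 58.6 j [ 6. 43. 92. -0. 45. 88.]
offset now-axes [ 3.8  1.1 -0.8] | target-axes [ 3.8  1.1 -0.8] turn [-0.003   0.0001 -0.0011]
```

View pics/w5.png

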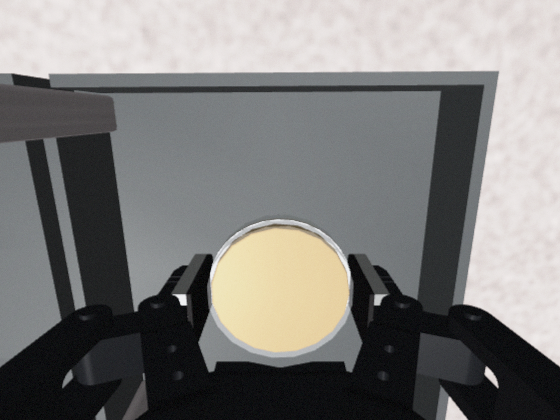

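>>> step_arm:
  steps:
    - {"gripper": 0.2,"offset": [1.5,0,0],"angular": [0,0,0]}
    - {"gripper": 0.2,"offset": [1,0,0],"angular": [0,0,0]}
    - {"gripper": 0.2,"offset": [0,0,0],"angular": [0,0,0]}

```text
clock: 5.22
eef_pos: [0.5848, 0.1194, 0.0027]
tool_rot: [-80.1, 90.0, -162.1]
wrist_force: [-0.2, -0.6, -0.3]
grip_width: 0.0584
```

>>> step_arm:
  steps:
    - {"gripper": 0.2,"offset": [1.2,0,0],"angular": [0,0,0]}
    - {"gripper": 0.2,"offset": [0,0,0],"angular": [0,0,0]}
    - {"gripper": 0.2,"offset": [0,0,0],"angular": [0,0,0]}

```text
clock: 5.47
eef_pos: [0.5849, 0.1194, 0.0019]
tool_rot: [81.8, 90.0, -0.2]
wrist_force: [-1.4, -0.7, 6.1]
grip_width: 0.0587
```

>>> step_arm:
  steps:
    - {"gripper": -0.45,"offset": [0,0,0],"angular": [0,0,0]}
    - {"gripper": -0.6,"offset": [0,0,0],"angular": [0,0,0]}
    - {"gripper": -0.6,"offset": [-5,0,0],"angular": [0,0,0]}
    - {"gripper": -0.6,"offset": [-15,0,0],"angular": [0,0,0]}
    - {"gripper": -0.6,"offset": [-30,0,0],"angular": [0,0,0]}

```text
clock: 5.88
eef_pos: [0.5825, 0.1192, 0.0494]
tool_rot: [-90.7, 89.7, -172.6]
wrist_force: [-1.4, -0.1, -7.9]
grip_width: 0.0685
```

```bash
python3 - <<'E'
from h import *
need(.4891,-.1185,.2,98.2)
w=grab_frame("wrist");cv2.imwrite("pics/w6.png",w["img"][:,:,::-1])
E
```

```text
t 5.88 p [0.5825 0.1192 0.0494] th 8.02 tilt [-5.9e-03 -8.0e-04 -1.0e+00] F [-1.4 -0.1 -7.9] w 68.5 j [ 6. 39. 91. -0. 50. 88.]
offset now-axes [-149.9 -126.5  222.3] | target-axes [-150.6 -221.9 -126.4] turn [-1.574  -0.0048  0.0047]
```

View pics/w6.png

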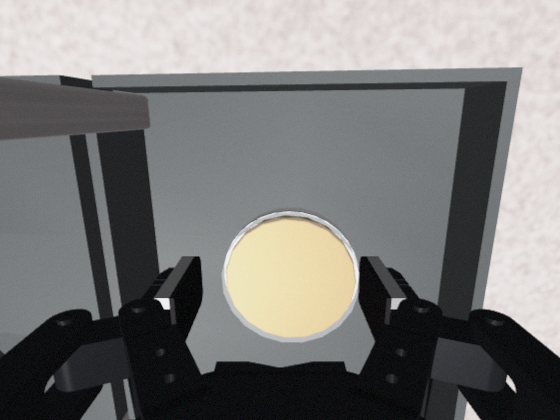

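```bash
cat >> h.py <<'E'
def rows(dx,dy,th0,dth,n):
    for i in range(n):
        t=np.radians(th0+(i)*dth/n);ty=np.array([np.cos(t),np.sin(t)]);tz=np.array([np.sin(t),-np.cos(t)]);d=np.array([dx,dy])/n*1000
        print(i,(d@ty).round(1),(d@tz).round(1))
E
python3 -c "
from h import *
rows(-.0934,-.2377,8,90.2,13)"
```

```text
0 -9.7 17.1
1 -11.7 15.8
2 -13.5 14.3
3 -15.1 12.6
4 -16.5 10.6
5 -17.7 8.6
6 -18.6 6.4
7 -19.2 4.1
8 -19.6 1.7
9 -19.6 -0.7
10 -19.4 -3.0
11 -18.9 -5.3
12 -18.1 -7.6
```

>>> step_arm:
  steps:
    - {"gripper": -0.4,"offset": [-30,0,0],"angular": [0,0,0]}
    - {"gripper": -0.4,"offset": [-30,0,0],"angular": [0,0,0]}
    - {"gripper": -0.4,"offset": [-25,-10,17],"angular": [-0.121,0,0]}
    - {"gripper": -0.4,"offset": [-15,-12,16],"angular": [-0.121,0,0]}
    - {"gripper": -0.4,"offset": [0,-13.5,14],"angular": [-0.121,0,0]}

```text
clock: 6.35
eef_pos: [0.5639, 0.0642, 0.1552]
tool_rot: [61.0, 89.7, 0.1]
wrist_force: [0.6, -0.4, -0.3]
grip_width: 0.0596
```

>>> step_arm:
  steps:
    - {"gripper": -0.4,"offset": [0,-15,12.5],"angular": [-0.121,0,0]}
    - {"gripper": -0.4,"offset": [0,-16.5,10.5],"angular": [-0.121,0,0]}
    - {"gripper": -0.4,"offset": [0,-17.5,8.5],"angular": [-0.121,0,0]}
    - {"gripper": -0.4,"offset": [0,-18.5,6.5],"angular": [-0.121,0,0]}
    - {"gripper": -0.4,"offset": [0,-19,4],"angular": [-0.121,0,0]}

```text
clock: 6.77
eef_pos: [0.5264, -0.027, 0.1519]
tool_rot: [18.6, 90.0, -7.6]
wrist_force: [0.6, -0.6, -0.2]
grip_width: 0.0603
```

>>> step_arm:
  steps:
    - {"gripper": -0.4,"offset": [0,-19.5,1.5],"angular": [-0.121,0,0]}
    - {"gripper": -0.4,"offset": [0,-19.5,-0.5],"angular": [-0.121,0,0]}
    - {"gripper": -0.4,"offset": [0,-19.5,-3],"angular": [-0.121,0,0]}
    - {"gripper": -0.4,"offset": [0,-19,-5],"angular": [-0.121,0,0]}
    - {"gripper": -0.4,"offset": [0,-18,-7.5],"angular": [-0.121,0,0]}

```text
clock: 7.18
eef_pos: [0.4909, -0.1183, 0.1519]
tool_rot: [-26.5, 90.0, -18.1]
wrist_force: [0.6, 0.1, -0.3]
grip_width: 0.06
```

```bash
python3 - <<'E'
from h import *
need(.4891,-.1185,.046,98.2)
w=grab_frame("wrist");cv2.imwrite("pics/w7.png",w["img"][:,:,::-1])
o=get_obs();T=wtool(w)/1000@Rm(o["tool_rot"]).T+o["eef_pos"]
s=(abs(T[...,2]-.085)<.006)&(np.hypot(T[...,0]-.489,T[...,1]+.1185)<.03)
print(s.sum(),cv2.minAreaRect(T[s][:,:2].astype(np.float32)),np.median(T[s][:,2]))
E
```

```text
t 7.18 p [ 0.4909 -0.1183  0.1519] th 98.48 tilt [ 5.e-04 -2.e-04 -1.e+00] F [ 0.6  0.1 -0.3] w 60.0 j [-20.  25.  99.   0.  56. -29.]
offset now-axes [ 1.059e+02  1.000e-01 -1.900e+00] | target-axes [ 1.059e+02  1.000e-01 -1.800e+00] turn [0.0049 0.0005 0.0003]
362 ((0.48598843812942505, -0.11181849986314774), (0.02843218483030796, 0.009911566972732544), 17.12677001953125) 0.08465200152466704
```

View pics/w7.png

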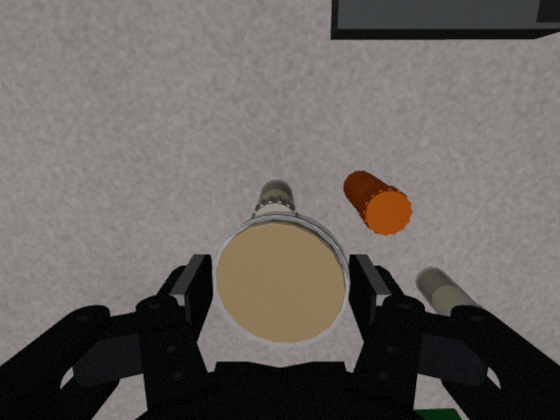

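>>> step_arm:
  steps:
    - {"gripper": 0.2,"offset": [0,0,0],"angular": [0,0,0]}
    - {"gripper": 0.2,"offset": [0,0,0],"angular": [0,0,0]}

```text
clock: 7.4
eef_pos: [0.4913, -0.1174, 0.1518]
tool_rot: [1.2, 90.0, 9.1]
wrist_force: [0.3, 0.1, 0.8]
grip_width: 0.0579
```

```bash
python3 - <<'E'
from h import *
o,_=st();w=grab_frame("wrist");cv2.imwrite("pics/w8.png",w["img"][:,:,::-1])
T=wtool(w);s=(w["img"][...,0].astype(int)-w["img"][...,2]>30)&(T[...,0]<20)&(abs(T[...,2])<28)&(abs(T[...,1])<50)
q=T[s];print("dish",cv2.minAreaRect(q[:,1:].astype(np.float32)),np.median(q[:,0]))
print("plane x=a y+b z+c",np.linalg.lstsq(np.c_[q[:,1:],np.ones(len(q))],q[:,0],rcond=None)[0])
f=grab_frame("top");cv2.imwrite("pics/t8.png",f["img"][:,:,::-1])
need(.5861,.1205,.16,8.2)
rows(.5861-.4909,.1205+.1183,98.4,-90.2,13)
E
```

```text
t 7.4 p [ 0.4913 -0.1174  0.1518] th 97.92 tilt [ 4.e-04  1.e-04 -1.e+00] F [0.3 0.1 0.8] w 57.9 j [-20.  25.  99.   0.  56. -28.]
dish ((-2.165050506591797, 1.068746566772461), (53.86861801147461, 55.69785690307617), 89.82677459716797) -12.511345613941655
plane x=a y+b z+c [-5.54985966e-03 -2.00308213e-01 -1.20805078e+01]
t 7.5 p [ 0.4915 -0.1169  0.1517] th 98.03 tilt [ 3.e-04  0.e+00 -1.e+00] F [ 0.7  0.8 -0.4] w 58.0 j [-20.  25.  99.   0.  56. -28.]
offset now-axes [ -8.3 221.8 126.8] | target-axes [  -8.3  127.5 -221.4] turn [ 1.5678e+00  2.0000e-04 -2.0000e-04]
0 17.1 9.9
1 18.2 7.8
2 19.0 5.5
3 19.5 3.2
4 19.8 0.8
5 19.7 -1.6
6 19.4 -3.9
7 18.8 -6.3
8 17.9 -8.5
9 16.7 -10.6
10 15.3 -12.5
11 13.7 -14.3
12 11.9 -15.8
```

View pics/w8.png

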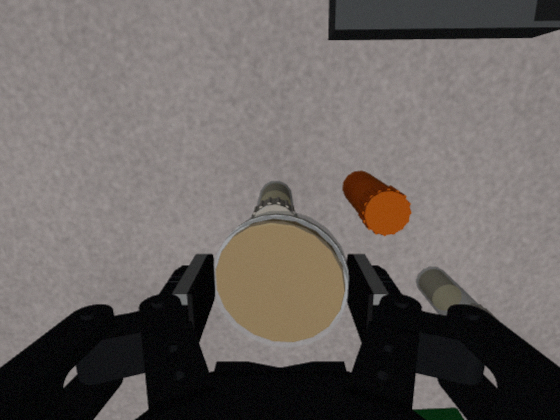

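View pics/t8.png

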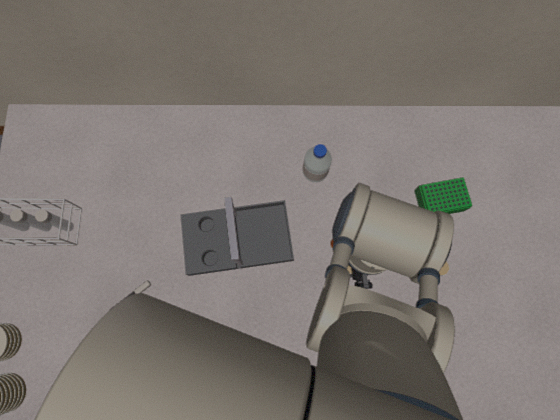

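>>> step_arm:
  steps:
    - {"gripper": 0.2,"offset": [0,-30,-3],"angular": [0,0,0]}
    - {"gripper": 0.2,"offset": [0,-35,-4],"angular": [0,0,0]}
    - {"gripper": 0.2,"offset": [0,-35,-4],"angular": [0,0,0]}
    - {"gripper": 0.2,"offset": [0,-30,-3],"angular": [0,0,0]}
    - {"gripper": 0.2,"offset": [0,-23,-2],"angular": [0,0,0]}

```text
clock: 7.92
eef_pos: [0.4975, -0.2729, 0.1516]
tool_rot: [-54.3, 90.0, -46.2]
wrist_force: [0.2, 0.3, -0.6]
grip_width: 0.0582
```

>>> step_arm:
  steps:
    - {"gripper": 0.2,"offset": [35,0,0],"angular": [0,0,0]}
    - {"gripper": 0.2,"offset": [35,0,0],"angular": [0,0,0]}
    - {"gripper": 0.2,"offset": [30,0,0],"angular": [0,0,0]}
    - {"gripper": 0.2,"offset": [5,0,0],"angular": [0,0.099,0]}
    - {"gripper": 0.2,"offset": [0,0,0],"angular": [0,0.099,0]}

```text
clock: 8.33
eef_pos: [0.4951, -0.2704, 0.0448]
tool_rot: [179.8, 78.2, -172.3]
wrist_force: [1.1, 0.1, -1.1]
grip_width: 0.0577
```

```bash
python3 - <<'E'
from h import *
o,R=st();w=grab_frame("wrist");cv2.imwrite("pics/w9.png",w["img"][:,:,::-1])
T=wtool(w);s=(w["img"][...,0].astype(int)-w["img"][...,2]>30)&(T[...,0]<20)&(abs(T[...,2])<28)&(abs(T[...,1])<50)
q=T[s];W=q/1000@R.T+o["eef_pos"]
print("dish",W.mean(0),np.linalg.lstsq(np.c_[W[:,:2]-W.mean(0)[:2],np.ones(len(q))],W[:,2],rcond=None)[0])
f=grab_frame("top");P=cloud(f);cv2.imwrite("pics/t9.png",f["img"][:,:,::-1])
x,y,z=P[...,0],P[...,1],P[...,2]
for nm,(cx,cy,z0,z1,r) in dict(p1=(.645,-.176,.078,.095,.03),p2=(.491,-.114,.078,.095,.03),caddy=(.576,.16,.03,.046,.2),bar=(.576,.16,.143,.16,.12)).items():
        s=(np.hypot(x-cx,y-cy)<r)&(z>z0)&(z<z1)
        if s.sum():
            r_=cv2.minAreaRect(np.c_[x[s],y[s]].astype(np.float32)); print(nm,s.sum(),np.round(r_[0],4),np.round(r_[1],4),round(r_[2],1),"z",np.median(z[s]).round(4))
q=f["img"][180:290,155:435,::-1]; cv2.imwrite("pics/c9.png",cv2.resize(q,None,fx=2.8,fy=2.8,interpolation=cv2.INTER_CUBIC))
E
```

```text
t 8.33 p [ 0.4951 -0.2704  0.0448] th 97.96 tilt [-0.202  -0.0275 -0.979 ] F [ 1.1  0.1 -1.1] w 57.7 j [-30.  41.  88.  -8.  61. -34.]
dish [ 0.49965334 -0.2708426   0.05699521] [-0.00834869  0.00549087  0.05699521]
caddy 2639 [0.5691 0.1766] [0.1617 0.2523] 8.3 z 0.0383
bar 494 [0.5709 0.162 ] [0.1506 0.0183] 8.6 z 0.1512
```

View pics/w9.png

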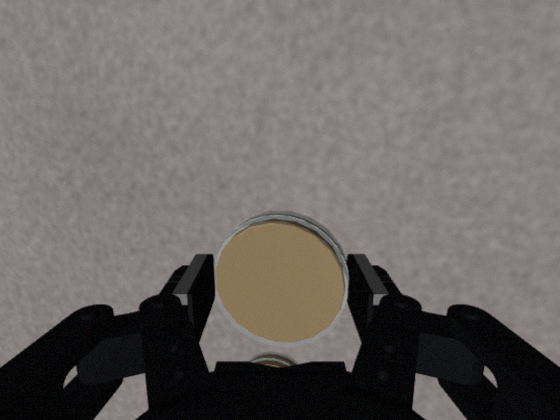

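View pics/c9.png

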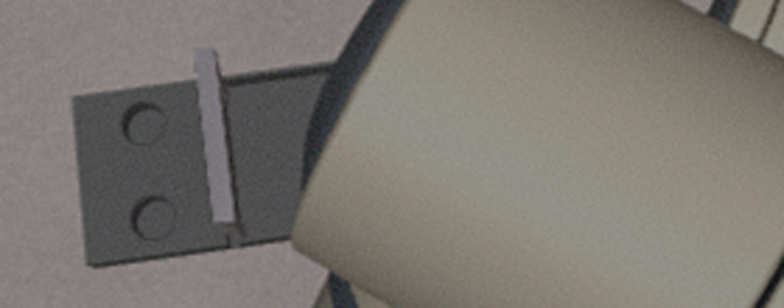

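>>> step_arm:
  steps:
    - {"gripper": 0.2,"offset": [20,0,4],"angular": [0,0,0]}
    - {"gripper": 0.2,"offset": [12,0,2.5],"angular": [0,0,0]}
    - {"gripper": 0.2,"offset": [4,0,0.8],"angular": [0,0,0]}
    - {"gripper": 0.2,"offset": [0,0,0],"angular": [0,0,0]}

```text
clock: 8.77
eef_pos: [0.4963, -0.2705, 0.009]
tool_rot: [179.6, 78.6, -172.3]
wrist_force: [-0.6, -0.2, 0.2]
grip_width: 0.058
```

```bash
python3 - <<'E'
from h import *
o,R=st();w=grab_frame("wrist")
T=wtool(w);s=(w["img"][...,0].astype(int)-w["img"][...,2]>30)&(T[...,0]<20)&(abs(T[...,2])<28)&(abs(T[...,1])<50)
q=T[s];W=q/1000@R.T+o["eef_pos"]
print("dish",W.mean(0),np.linalg.lstsq(np.c_[W[:,:2]-W.mean(0)[:2],np.ones(len(q))],W[:,2],rcond=None)[0])
E
```

```text
t 8.77 p [ 0.4963 -0.2705  0.009 ] th 98.11 tilt [-0.1956 -0.0265 -0.9803] F [-0.6 -0.2  0.2] w 58.0 j [-30.  44.  89.  -8.  56. -33.]
dish [ 0.50074161 -0.27103096  0.02126268] [-0.00207667  0.0070266   0.02126268]
```

>>> step_arm:
  steps:
    - {"gripper": 0.2,"offset": [3,0,0.6],"angular": [0,0,0]}
    - {"gripper": 0.2,"offset": [1.5,0,0.3],"angular": [0,0,0]}
    - {"gripper": 0.2,"offset": [0,0,0],"angular": [0,0,0]}

```text
clock: 9.07
eef_pos: [0.4971, -0.2712, 0.0055]
tool_rot: [-179.9, 78.7, -171.8]
wrist_force: [0.3, 0.4, -0.5]
grip_width: 0.0582
```

>>> step_arm:
  steps:
    - {"gripper": 0.2,"offset": [1,0,0.2],"angular": [0,0,0]}
    - {"gripper": 0.2,"offset": [0,0,0],"angular": [0,0,0]}

```text
clock: 9.23
eef_pos: [0.4972, -0.2712, 0.0043]
tool_rot: [-180.0, 78.7, -171.8]
wrist_force: [-0.8, -0.3, -0.9]
grip_width: 0.0582
```

>>> step_arm:
  steps:
    - {"gripper": 0.2,"offset": [1,0,0.2],"angular": [0,0,0]}
    - {"gripper": 0.2,"offset": [0,0,0],"angular": [0,0,0]}

```text
clock: 9.4
eef_pos: [0.4972, -0.2712, 0.0039]
tool_rot: [-179.9, 78.7, -171.7]
wrist_force: [-2.0, 1.6, 10.3]
grip_width: 0.0586
```

>>> step_arm:
  steps:
    - {"gripper": 0.2,"offset": [1,0,0.2],"angular": [0,0,0]}
    - {"gripper": 0.2,"offset": [0,0,0],"angular": [0,0,0]}

```text
clock: 9.57
eef_pos: [0.4973, -0.2712, 0.0036]
tool_rot: [-179.8, 78.7, -171.7]
wrist_force: [-3.6, 4.3, 26.3]
grip_width: 0.0579
```

>>> step_arm:
  steps:
    - {"gripper": -0.5,"offset": [-1,0,0],"angular": [0,0,0]}
    - {"gripper": -0.8,"offset": [0,0,0],"angular": [0,0,0]}
    - {"gripper": -0.8,"offset": [0,0,0],"angular": [0,0,0]}
    - {"gripper": -0.8,"offset": [0,0,0],"angular": [0,0,0]}

```text
clock: 9.9
eef_pos: [0.4973, -0.2711, 0.003]
tool_rot: [180.0, 78.7, -171.9]
wrist_force: [0.4, -0.2, 0.1]
grip_width: 0.0768
```

>>> step_arm:
  steps:
    - {"gripper": -0.8,"offset": [-10,0,-2],"angular": [0,0,0]}
    - {"gripper": -0.8,"offset": [-15,0,-3],"angular": [0,0,0]}
    - {"gripper": -0.8,"offset": [-15,0,0],"angular": [0,-0.099,0]}
    - {"gripper": -0.8,"offset": [-15,0,0],"angular": [0,-0.099,0]}
    - {"gripper": -0.8,"offset": [0,0,0],"angular": [0,0,0]}

```text
clock: 10.32
eef_pos: [0.5012, -0.271, 0.0613]
tool_rot: [-14.1, 89.6, -6.0]
wrist_force: [1.9, -1.6, 0.4]
grip_width: 0.0765
```

```bash
python3 - <<'E'
from h import *
need(.4891,-.1185,.15,98.2)
o,R=st();w=grab_frame("wrist");cv2.imwrite("pics/w10.png",w["img"][:,:,::-1])
W=wtool(w)/1000@R.T+o["eef_pos"];s=(w["img"][...,0].astype(int)-w["img"][...,2]>30)&(W[...,2]<.03)&(np.hypot(W[...,0]-.5,W[...,1]+.271)<.045)
q=W[s];print(s.sum(),"dish",cv2.minAreaRect(q[:,:2].astype(np.float32)),np.median(q[:,2]))
E
```

```text
t 10.32 p [ 0.5012 -0.271   0.0613] th 98.08 tilt [ 7.1e-03 -8.0e-04 -1.0e+00] F [ 1.9 -1.6  0.4] w 76.5 j [-35.  36.  95.   0.  49. -43.]
offset now-axes [-88.9 152.5  10.1] | target-axes [-88.7 152.7   9.8] turn [-0.0021  0.0069  0.0018]
t 10.32 p [ 0.5012 -0.271   0.0613] th 98.08 tilt [ 7.1e-03 -8.0e-04 -1.0e+00] F [ 1.9 -1.6  0.4] w 76.5 j [-35.  36.  95.   0.  49. -43.]
6614 dish ((0.5010756254196167, -0.2731665074825287), (0.05463223159313202, 0.05567005276679993), 4.182799816131592) 0.01627103391817362
```

View pics/w10.png

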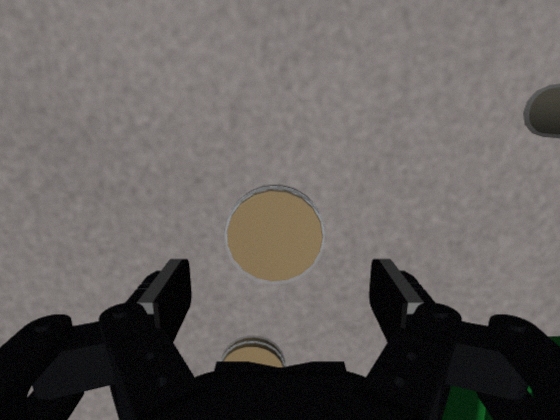

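>>> step_arm:
  steps:
    - {"gripper": -0.3,"offset": [-35,5,0],"angular": [0,0.007,0]}
    - {"gripper": -0.3,"offset": [-30,25,2],"angular": [0,0,0]}
    - {"gripper": -0.3,"offset": [-20,35,2],"angular": [0,0,0]}
    - {"gripper": -0.3,"offset": [0,38,2],"angular": [0,0,0]}
    - {"gripper": -0.3,"offset": [0,35,2],"angular": [0,0,0]}

```text
clock: 10.78
eef_pos: [0.4908, -0.1315, 0.1442]
tool_rot: [-169.3, 89.5, -161.2]
wrist_force: [1.2, 0.9, -0.9]
grip_width: 0.0552
```

>>> step_arm:
  steps:
    - {"gripper": -0.3,"offset": [0,14,2],"angular": [0,0,0]}
    - {"gripper": -0.3,"offset": [0,0,0],"angular": [0,0,0]}

```text
clock: 10.95
eef_pos: [0.4899, -0.1155, 0.1431]
tool_rot: [177.6, 89.4, -174.1]
wrist_force: [0.1, -0.4, -0.7]
grip_width: 0.0555
```

```bash
python3 - <<'E'
from h import *
need(.4891,-.1185,.046,98.2)
w=grab_frame("wrist");cv2.imwrite("pics/w11.png",w["img"][:,:,::-1])
o=get_obs();T=wtool(w)/1000@Rm(o["tool_rot"]).T+o["eef_pos"]
s=(abs(T[...,2]-.085)<.006)&(np.hypot(T[...,0]-.489,T[...,1]+.1185)<.03)
print(s.sum(),cv2.minAreaRect(T[s][:,:2].astype(np.float32)),np.median(T[s][:,2]))
E
```

```text
t 10.95 p [ 0.4899 -0.1155  0.1431] th 98.3 tilt [-0.0104 -0.0011 -0.9999] F [ 0.1 -0.4 -0.7] w 55.5 j [-20.  25. 100.  -0.  55. -28.]
offset now-axes [97.1 -2.9 -0.2] | target-axes [97.1 -2.9 -1.2] turn [ 0.0017 -0.0104 -0.0004]
1833 ((0.49047377705574036, -0.12145282328128815), (0.03132592886686325, 0.03126798942685127), 74.89653778076172) 0.08509027387074147
```

View pics/w11.png

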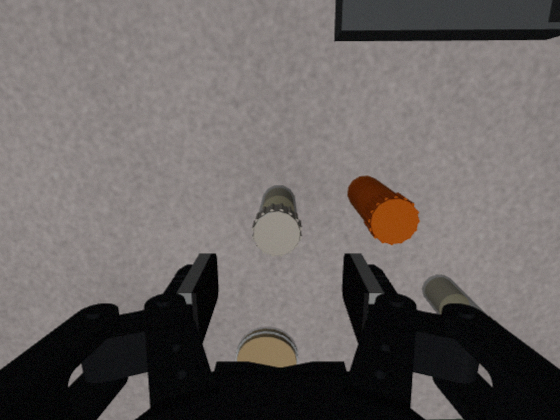

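>>> step_arm:
  steps:
    - {"gripper": -0.3,"offset": [15,-4.5,-0.5],"angular": [0,-0.0105,0]}
    - {"gripper": -0.3,"offset": [30,0,0],"angular": [0,0,0]}
    - {"gripper": -0.3,"offset": [30,0,0],"angular": [0,0,0]}
    - {"gripper": -0.3,"offset": [16,0,0],"angular": [0,0,0]}
    - {"gripper": -0.3,"offset": [0,0,0],"angular": [0,0,0]}

```text
clock: 11.42
eef_pos: [0.4894, -0.1233, 0.049]
tool_rot: [136.4, 89.8, 144.5]
wrist_force: [-1.1, 1.0, -0.6]
grip_width: 0.0554
```

```bash
python3 - <<'E'
from h import *
need(.49,-.12,.048,98.2)
w=grab_frame("wrist");cv2.imwrite("pics/w12.png",w["img"][:,:,::-1])
E
```

```text
t 11.42 p [ 0.4894 -0.1233  0.049 ] th 98.1 tilt [-0.0025  0.0018 -1.    ] F [-1.1  1.  -0.6] w 55.4 j [-21.  34. 104.   0.  42. -29.]
offset now-axes [1.  3.2 1.1] | target-axes [1.  3.2 1.1] turn [-0.0017 -0.0022 -0.0021]
```

View pics/w12.png

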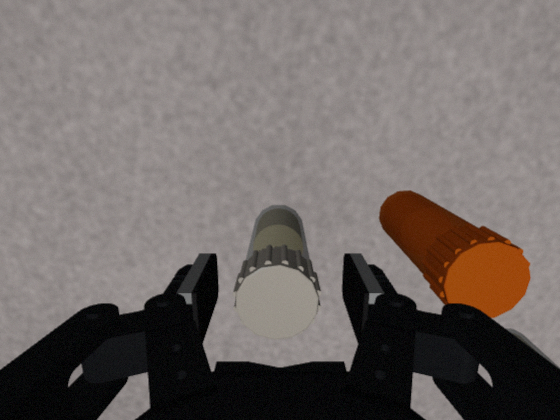

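>>> step_arm:
  steps:
    - {"gripper": 0.0,"offset": [0,2,0],"angular": [0,0,0]}
    - {"gripper": 0.5,"offset": [0,0,0],"angular": [0,0,0]}
    - {"gripper": 0.8,"offset": [0,0,0],"angular": [0,0,0]}
    - {"gripper": 0.8,"offset": [0,0,0],"angular": [0,0,0]}
    - {"gripper": 0.8,"offset": [0,0,0],"angular": [0,0,0]}
  newtons: 40

```text
clock: 11.88
eef_pos: [0.491, -0.1213, 0.0533]
tool_rot: [-11.5, 89.7, -3.3]
wrist_force: [-2.2, -0.0, 8.5]
grip_width: 0.029
```

>>> step_arm:
  steps:
    - {"gripper": 0.8,"offset": [-10,0,0],"angular": [0,0,0]}
    - {"gripper": 0.8,"offset": [-30,0,0],"angular": [0,0,0]}
    - {"gripper": 0.8,"offset": [-40,0,0],"angular": [0,0,0]}
    - {"gripper": 0.8,"offset": [-40,0,0],"angular": [0,0,0]}
    - {"gripper": 0.8,"offset": [-40,0,0],"angular": [0,0,0]}

```text
clock: 12.3
eef_pos: [0.4894, -0.1209, 0.2152]
tool_rot: [-3.4, 89.8, 4.7]
wrist_force: [1.2, -1.5, -1.2]
grip_width: 0.0287
```

```bash
cat >>h.py <<'E'
def caddy(c,yaw,q):
    y=np.radians(yaw);return np.array(c)+np.array([[np.cos(y),-np.sin(y)],[np.sin(y),np.cos(y)]])@(np.array(q)/1000)
E
python3 - <<'E'
from h import *
f=grab_frame("top");P=cloud(f)
x,y,z=P[...,0],P[...,1],P[...,2]
for nm,(cx,cy,z0,z1,r) in dict(caddy=(.576,.16,.03,.046,.2),bar=(.576,.16,.143,.16,.12)).items():
        s=(np.hypot(x-cx,y-cy)<r)&(z>z0)&(z<z1)
        r_=cv2.minAreaRect(np.c_[x[s],y[s]].astype(np.float32)); print(nm,s.sum(),np.round(r_[0],4),np.round(r_[1],4),round(r_[2],1),"z",np.median(z[s]).round(4))
g=grab_frame("scene");P=cloud(g)
x,y,z=P[...,0],P[...,1],P[...,2]
for nm,(cx,cy,z0,z1,r) in dict(caddy=(.576,.16,.03,.046,.2),bar=(.576,.16,.143,.16,.12)).items():
        s=(np.hypot(x-cx,y-cy)<r)&(z>z0)&(z<z1)
        r_=cv2.minAreaRect(np.c_[x[s],y[s]].astype(np.float32)); print(nm,s.sum(),np.round(r_[0],4),np.round(r_[1],4),round(r_[2],1),"z",np.median(z[s]).round(4))
cv2.imwrite("pics/s13.png",g["img"][:,:,::-1])
w=grab_frame("wrist");cv2.imwrite("pics/w13.png",w["img"][:,:,::-1])
for n,q in dict(near=(-45,75),far=(45,75),bay=(0,-75)).items():
    print(n,caddy((.571,.1622),8.3,q))
p=caddy((.571,.1622),8.3,(45,75));need(p[0],p[1],.23,98.3)
E
```

```text
caddy 2819 [0.5711 0.1623] [0.1613 0.2804] 8.5 z 0.0381
bar 499 [0.571  0.1618] [0.1502 0.0183] 8.6 z 0.1511
caddy 2758 [0.5705 0.161 ] [0.1652 0.2854] 8.5 z 0.0361
bar 350 [0.5702 0.1633] [0.1523 0.02  ] 8.0 z 0.1488
near [0.51564462 0.22991841]
far [0.60470195 0.24291046]
bay [0.58182672 0.08798557]
t 12.45 p [ 0.4914 -0.1217  0.2162] th 98.14 tilt [ 0.01   -0.002  -0.9999] F [-1.3  0.4 -0.6] w 29.2 j [-21.  20.  95.   0.  65. -29.]
offset now-axes [-13.4 344.8 163.9] | target-axes [-13.8 344.4 164.7] turn [-0.0028  0.0096  0.0034]
```

View pics/s13.png

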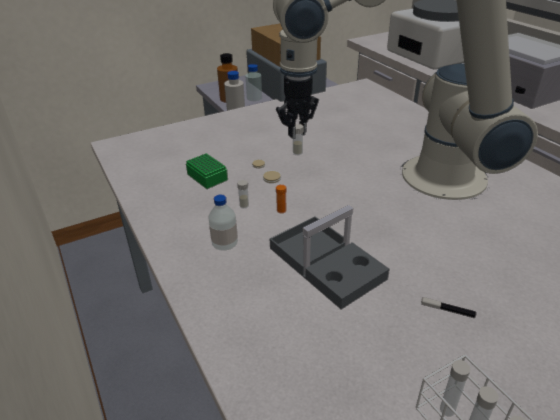

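View pics/w13.png

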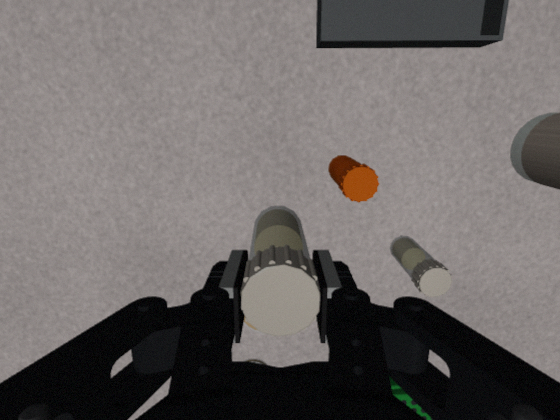

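>>> step_arm:
  steps:
    - {"gripper": 0.8,"offset": [-10,15,8],"angular": [-0.003,0.006,0]}
    - {"gripper": 0.8,"offset": [-8,30,15],"angular": [0,0,0]}
    - {"gripper": 0.8,"offset": [0,36,17],"angular": [0,0,0]}
    - {"gripper": 0.8,"offset": [0,37,17],"angular": [0,0,0]}
    - {"gripper": 0.8,"offset": [0,37,17],"angular": [0,0,0]}

```text
clock: 12.87
eef_pos: [0.5405, 0.0446, 0.23]
tool_rot: [178.5, 89.8, -173.2]
wrist_force: [0.6, -1.0, -0.6]
grip_width: 0.029
```

>>> step_arm:
  steps:
    - {"gripper": 0.8,"offset": [0,37,17],"angular": [0,0,0]}
    - {"gripper": 0.8,"offset": [0,37,17],"angular": [0,0,0]}
    - {"gripper": 0.8,"offset": [0,37,17],"angular": [0,0,0]}
    - {"gripper": 0.8,"offset": [0,37,17],"angular": [0,0,0]}
    - {"gripper": 0.8,"offset": [0,27,15],"angular": [0,0,0]}

```text
clock: 13.28
eef_pos: [0.5971, 0.2312, 0.2294]
tool_rot: [176.3, 89.8, -175.3]
wrist_force: [0.8, 0.7, -0.3]
grip_width: 0.029
```

>>> step_arm:
  steps:
    - {"gripper": 0.8,"offset": [0,14,7],"angular": [0,0,0]}
    - {"gripper": 0.8,"offset": [0,0,0],"angular": [0,0,0]}
    - {"gripper": 0.8,"offset": [0,0,0],"angular": [0,0,0]}

```text
clock: 13.53
eef_pos: [0.6019, 0.2434, 0.2291]
tool_rot: [-174.5, 89.8, -166.2]
wrist_force: [-1.0, -1.0, -0.4]
grip_width: 0.0292
```

```bash
python3 - <<'E'
from h import *
p=caddy((.571,.1622),8.4,(45,75));need(p[0],p[1],.11,98.4)
w=grab_frame("wrist");cv2.imwrite("pics/w14.png",w["img"][:,:,::-1])
E
```

```text
t 13.53 p [0.6019 0.2434 0.2291] th 98.39 tilt [-0.004 -0.001 -1.   ] F [-1.  -1.  -0.4] w 29.2 j [17. 30. 73.  0. 76.  8.]
offset now-axes [119.1  -0.7   3.1] | target-axes [119.1  -0.8   2.6] turn [-0.0002 -0.0041  0.0004]
```

View pics/w14.png

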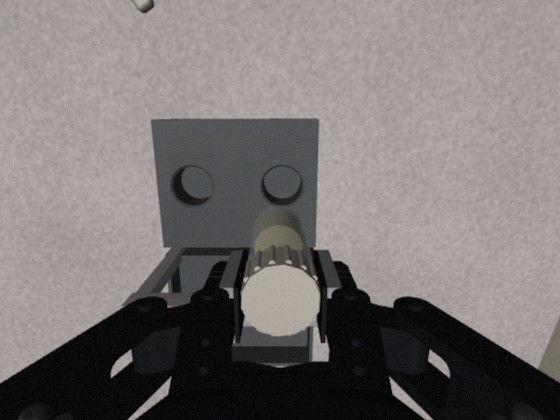

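```bash
python3 - <<'E'
from h import *
o=get_obs();w=grab_frame("wrist")
c=w["img"][150:350,140:420,::-1];cv2.imwrite("pics/c14.png",cv2.resize(c,None,fx=2.8,fy=2.8,interpolation=cv2.INTER_CUBIC))
print("well far px",proj(w,[.6046,.2430,.037],o),"near",proj(w,[.5156,.2299,.037],o))
print(pix(w,282,184,.037,o))
# pot: tool-frame points
T=wtool(w);s=(T[...,0]<25)&(T[...,0]>-60)&(abs(T[...,2])<13)&(T[...,1]>-25)&(T[...,1]<25)
q=T[s];
for a in range(-60,60,10):
    k=q[(q[:,0]>a)&(q[:,0]<a+10)]
    if len(k)>30:print(a,len(k),k[:,1:].mean(0).round(1),np.percentile(k[:,1],[2,98]).round(1))
E
```

```text
well far px (np.float64(280.972790832508), np.float64(183.54629038082447)) near (np.float64(190.95988554857342), np.float64(183.5000907160426))
[0.6056826  0.24269381 0.037     ]
-40 4575 [2.6 0.3] [-11.1  15.7]
-30 831 [13.1 -1. ] [-9.6 17.5]
-20 431 [14.1 -0.7] [ 7.3 17.4]
-10 469 [13.6 -0.3] [ 7.1 16. ]
0 372 [13.7  0.6] [ 7.5 16. ]
10 304 [13.8  0.3] [ 7.6 16. ]
20 137 [13.6  0. ] [ 7.7 15.9]
```

View pics/c14.png

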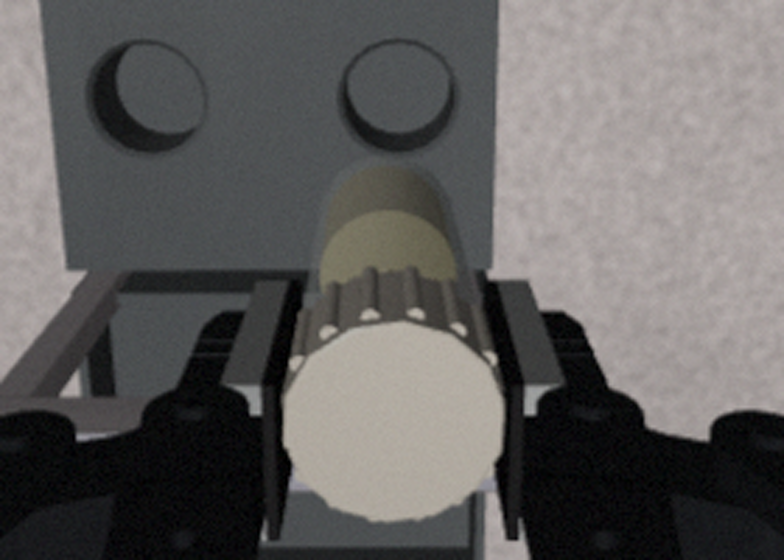

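>>> step_arm:
  steps:
    - {"gripper": 0.8,"offset": [25,-2.3,2.8],"angular": [0,0,0]}
    - {"gripper": 0.8,"offset": [40,0,0],"angular": [0,0,0]}
    - {"gripper": 0.8,"offset": [40,0,0],"angular": [0,0,0]}
    - {"gripper": 0.8,"offset": [20,0,0],"angular": [0,0,0]}
    - {"gripper": 0.8,"offset": [0,0,0],"angular": [0,0,0]}

```text
clock: 14.05
eef_pos: [0.6023, 0.2388, 0.1004]
tool_rot: [-173.3, 89.4, -165.1]
wrist_force: [-1.4, 0.1, -1.1]
grip_width: 0.029
```

```bash
python3 - <<'E'
from h import *
need(.605,.243,.057,98.4)
w=grab_frame("wrist");cv2.imwrite("pics/w15.png",w["img"][:,:,::-1])
E
```

```text
t 14.05 p [0.6023 0.2388 0.1004] th 98.22 tilt [-0.0101 -0.0027 -0.9999] F [-1.4  0.1 -1.1] w 29.0 j [16. 38. 81.  0. 62.  8.]
offset now-axes [43.4  3.8  3.7] | target-axes [43.4  3.7  3.2] turn [-0.0031 -0.0104  0.0012]
```

View pics/w15.png

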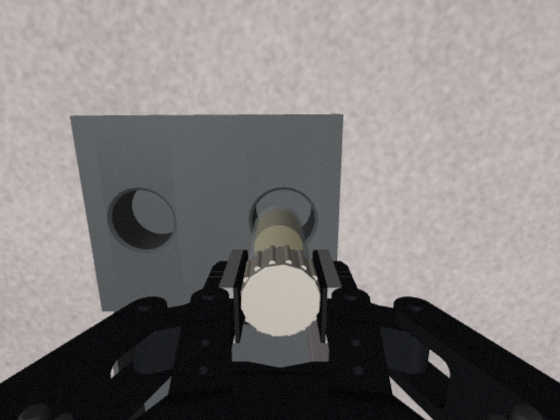

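>>> step_arm:
  steps:
    - {"gripper": 0.8,"offset": [5,2.3,3],"angular": [0,-0.006,0]}
    - {"gripper": 0.8,"offset": [0,0,0],"angular": [0,0,0]}
    - {"gripper": 0.8,"offset": [0,0,0],"angular": [0,0,0]}

```text
clock: 14.35
eef_pos: [0.6089, 0.2439, 0.1015]
tool_rot: [3.3, 89.7, 11.6]
wrist_force: [-0.7, 0.3, -0.4]
grip_width: 0.0288
```

```bash
python3 - <<'E'
from h import *
need(.605,.243,.057,98.4)
o=get_obs();w=grab_frame("wrist");c=w["img"][150:350,140:420,::-1];cv2.imwrite("pics/c16.png",cv2.resize(c,None,fx=2.8,fy=2.8,interpolation=cv2.INTER_CUBIC))
# predicted well rim center & pot-bottom center in pixels
R=Rm(o["tool_rot"])
print("well",proj(w,[.605,.243,.037],o),"potbottom",proj(w,o["eef_pos"]+R@np.array([.052,.0015,0]),o))
E
```

```text
t 14.35 p [0.6089 0.2439 0.1015] th 98.3 tilt [ 0.006   0.0012 -1.    ] F [-0.7  0.3 -0.4] w 28.8 j [17. 38. 80. -0. 61.  8.]
offset now-axes [44.5 -0.4 -4.2] | target-axes [44.5 -0.3 -3.9] turn [-0.0017  0.0061 -0.0003]
well (np.float64(269.357870455146), np.float64(224.09917470257648)) potbottom (np.float64(275.9398673722078), np.float64(227.63914419412228))
```

View pics/c16.png

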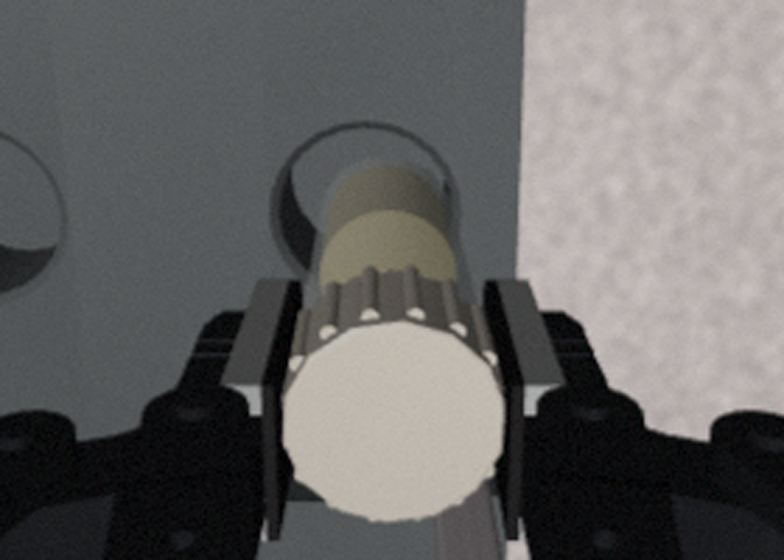

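>>> step_arm:
  steps:
    - {"gripper": 0.8,"offset": [3,-1,-3.8],"angular": [0,0.006,0]}
    - {"gripper": 0.8,"offset": [0,0,0],"angular": [0,0,0]}
    - {"gripper": 0.8,"offset": [0,0,0],"angular": [0,0,0]}
    - {"gripper": 0.8,"offset": [0,0,0],"angular": [0,0,0]}

```text
clock: 14.73
eef_pos: [0.6044, 0.2422, 0.097]
tool_rot: [178.8, 89.9, -172.9]
wrist_force: [0.2, -0.0, -0.5]
grip_width: 0.0291
```

```bash
python3 - <<'E'
from h import *
need(.605,.243,.057,98.4)
o=get_obs();w=grab_frame("wrist");c=w["img"][150:350,140:420,::-1];cv2.imwrite("pics/c17.png",cv2.resize(c,None,fx=2.8,fy=2.8,interpolation=cv2.INTER_CUBIC))
R=Rm(o["tool_rot"])
print("well",proj(w,[.605,.243,.037],o),"potbottom",proj(w,o["eef_pos"]+R@np.array([.052,.0015,0]),o))
E
```

```text
t 14.73 p [0.6044 0.2422 0.097 ] th 98.31 tilt [-2.3e-03 -3.0e-04 -1.0e+00] F [ 0.2 -0.  -0.5] w 29.1 j [17. 39. 81.  0. 61.  8.]
offset now-axes [40.   0.7  0.9] | target-axes [40.   0.7  0.8] turn [-0.0016 -0.0024 -0.0001]
well (np.float64(277.51692634002717), np.float64(224.69209541190497)) potbottom (np.float64(275.9440719167878), np.float64(227.6270578987949))
```

View pics/c17.png

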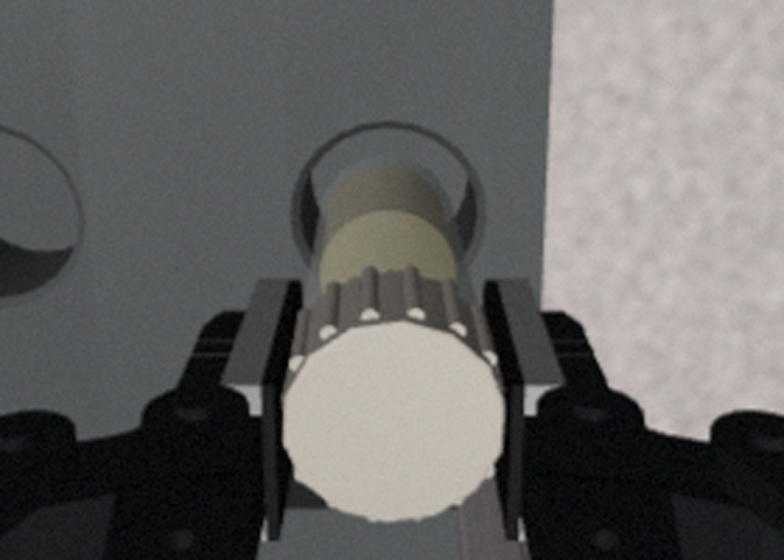

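Well centred. Lower into the well.

>>> step_arm:
  steps:
    - {"gripper": 0.8,"offset": [10,0,0],"angular": [0,0,0]}
    - {"gripper": 0.8,"offset": [10,0,0],"angular": [0,0,0]}
    - {"gripper": 0.8,"offset": [10,0,0],"angular": [0,0,0]}
    - {"gripper": 0.8,"offset": [4,0,0],"angular": [0,0,0]}
    - {"gripper": 0.8,"offset": [0,0,0],"angular": [0,0,0]}

```text
clock: 15.2
eef_pos: [0.6033, 0.2419, 0.061]
tool_rot: [-175.8, 89.7, -167.4]
wrist_force: [-0.2, -0.5, -0.6]
grip_width: 0.029
```

>>> step_arm:
  steps:
    - {"gripper": 0.8,"offset": [2,0,0],"angular": [0,0,0]}
    - {"gripper": 0.8,"offset": [0,0,0],"angular": [0,0,0]}
    - {"gripper": 0.8,"offset": [0,0,0],"angular": [0,0,0]}

```text
clock: 15.45
eef_pos: [0.6044, 0.2422, 0.0611]
tool_rot: [178.3, 89.9, -173.4]
wrist_force: [0.5, 0.6, 0.1]
grip_width: 0.029
```

>>> step_arm:
  steps:
    - {"gripper": 0.8,"offset": [2,0,0],"angular": [0,0,0]}
    - {"gripper": 0.8,"offset": [1,0,0],"angular": [0,0,0]}
    - {"gripper": 0.8,"offset": [0,0,0],"angular": [0,0,0]}

```text
clock: 15.7
eef_pos: [0.6045, 0.2423, 0.0584]
tool_rot: [174.0, 89.9, -177.7]
wrist_force: [-1.6, -0.0, 5.0]
grip_width: 0.029
```

>>> step_arm:
  steps:
    - {"gripper": 0.8,"offset": [1.5,0,0],"angular": [0,0,0]}
    - {"gripper": 0.8,"offset": [0,0,0],"angular": [0,0,0]}

```text
clock: 15.87
eef_pos: [0.6047, 0.2424, 0.0583]
tool_rot: [152.6, 90.0, 160.9]
wrist_force: [-5.9, -2.4, 25.1]
grip_width: 0.0292
```

>>> step_arm:
  steps:
    - {"gripper": 0.8,"offset": [-1.5,0,0],"angular": [0,0,0]}
    - {"gripper": -0.2,"offset": [0,0,0],"angular": [0,0,0]}
    - {"gripper": -0.2,"offset": [0,0,0],"angular": [0,0,0]}
    - {"gripper": -0.2,"offset": [0,0,0],"angular": [0,0,0]}
    - {"gripper": -0.2,"offset": [0,0,0],"angular": [0,0,0]}

```text
clock: 16.28
eef_pos: [0.6042, 0.2421, 0.0576]
tool_rot: [-179.7, 89.8, -171.4]
wrist_force: [1.1, -0.4, 0.2]
grip_width: 0.0509
```

>>> step_arm:
  steps:
    - {"gripper": -0.2,"offset": [-15,0,0],"angular": [0,0,0]}
    - {"gripper": -0.2,"offset": [-25,0,0],"angular": [0,0,0]}
    - {"gripper": -0.2,"offset": [-30,0,0],"angular": [0,0,0]}

```text
clock: 16.53
eef_pos: [0.6033, 0.2418, 0.127]
tool_rot: [-175.2, 89.7, -166.9]
wrist_force: [0.9, 1.0, 0.6]
grip_width: 0.0511
```

```bash
python3 - <<'E'
from h import *
w=grab_frame("wrist");cv2.imwrite("pics/w18.png",w["img"][:,:,::-1])
need(.6447,-.1785,.15,98.2)
E
```

```text
t 16.58 p [0.6064 0.2428 0.134 ] th 98.31 tilt [ 0.0028  0.0012 -1.    ] F [2.9 1.9 8.2] w 51.1 j [17. 36. 79.  0. 65.  8.]
offset now-axes [ -16.4 -422.4  -23. ] | target-axes [ -16.  -422.5  -22.2] turn [ 0.0019  0.0029 -0.0008]
```

View pics/w18.png

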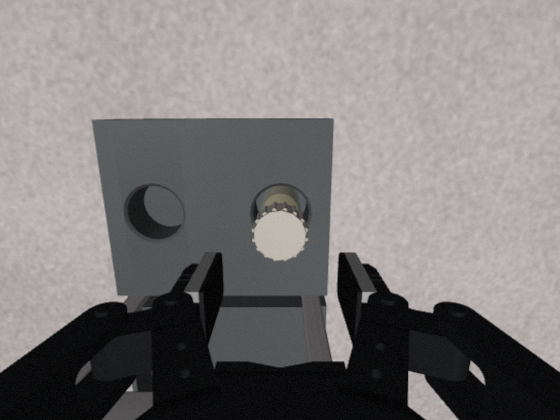

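>>> step_arm:
  steps:
    - {"gripper": -0.3,"offset": [-35,0,0],"angular": [0,0,0]}
    - {"gripper": -0.3,"offset": [-35,-5,0],"angular": [0,0,0]}
    - {"gripper": -0.3,"offset": [-5,-30,-1],"angular": [0,0,0]}
    - {"gripper": -0.3,"offset": [0,-38,-2],"angular": [0,0,0]}
    - {"gripper": -0.3,"offset": [0,-39,-2],"angular": [0,0,0]}

```text
clock: 17.0
eef_pos: [0.6161, 0.1302, 0.2036]
tool_rot: [-175.3, 90.0, -166.9]
wrist_force: [1.3, -0.7, -0.3]
grip_width: 0.0555
```

>>> step_arm:
  steps:
    - {"gripper": -0.3,"offset": [0,-40,-2],"angular": [0,0,0]}
    - {"gripper": -0.3,"offset": [0,-40,-2],"angular": [0,0,0]}
    - {"gripper": -0.3,"offset": [0,-40,-2],"angular": [0,0,0]}
    - {"gripper": -0.3,"offset": [0,-40,-2],"angular": [0,0,0]}
    - {"gripper": -0.3,"offset": [0,-40,-2],"angular": [0,0,0]}

```text
clock: 17.42
eef_pos: [0.6347, -0.0707, 0.2028]
tool_rot: [-179.4, 89.9, -171.1]
wrist_force: [1.2, -0.5, 0.9]
grip_width: 0.0555
```

>>> step_arm:
  steps:
    - {"gripper": -0.3,"offset": [15,-38,-2],"angular": [0,0,0]}
    - {"gripper": -0.3,"offset": [20,-35,-2],"angular": [0,0,0]}
    - {"gripper": -0.3,"offset": [20,-25,-2],"angular": [0,0,0]}
    - {"gripper": -0.3,"offset": [0,-10,-1],"angular": [0,0,0]}
    - {"gripper": -0.3,"offset": [0,0,0],"angular": [0,0,0]}

```text
clock: 17.83
eef_pos: [0.6427, -0.1788, 0.1466]
tool_rot: [171.1, 89.7, 179.3]
wrist_force: [0.3, 0.3, 0.6]
grip_width: 0.0552
```

```bash
python3 - <<'E'
from h import *
need(.6447,-.1785,.05,98.2)
o=get_obs();w=grab_frame("wrist");cv2.imwrite("pics/w19.png",w["img"][:,:,::-1])
T=wtool(w)/1000@Rm(o["tool_rot"]).T+o["eef_pos"]
s=(abs(T[...,2]-.085)<.006)&(np.hypot(T[...,0]-.6447,T[...,1]+.1785)<.03)
print(s.sum(),cv2.minAreaRect(T[s][:,:2].astype(np.float32)),np.median(T[s][:,2]))
E
```

```text
t 17.83 p [ 0.6427 -0.1788  0.1466] th 98.16 tilt [-4.4e-03  1.0e-04 -1.0e+00] F [0.3 0.3 0.6] w 55.2 j [-21.  36.  76.  -0.  68. -29.]
offset now-axes [96.6 -0.1  2.4] | target-axes [96.6 -0.   2. ] turn [-0.0007 -0.0044 -0.0007]
1784 ((0.6464604139328003, -0.1802135407924652), (0.03123907931149006, 0.03132188692688942), 87.0083999633789) 0.08512143149958215
```

View pics/w19.png

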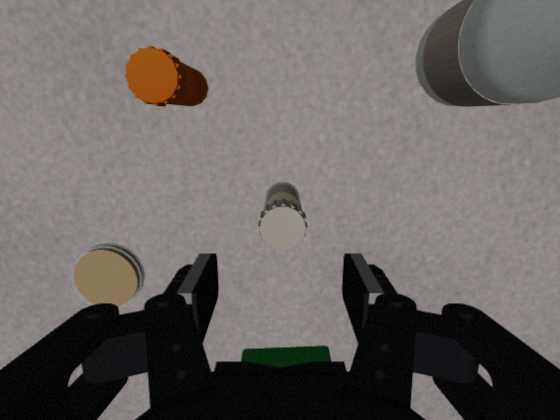

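>>> step_arm:
  steps:
    - {"gripper": -0.3,"offset": [20,-0.5,2.5],"angular": [0,0,0]}
    - {"gripper": -0.3,"offset": [35,0,0],"angular": [0,0,0]}
    - {"gripper": -0.3,"offset": [30,0,0],"angular": [0,0,0]}
    - {"gripper": -0.3,"offset": [10,0,0],"angular": [0,0,0]}
    - {"gripper": -0.3,"offset": [0,0,0],"angular": [0,0,0]}

```text
clock: 18.3
eef_pos: [0.6447, -0.175, 0.0514]
tool_rot: [161.6, 89.7, 170.0]
wrist_force: [-0.7, 0.5, 0.5]
grip_width: 0.0552
```

```bash
python3 - <<'E'
from h import *
need(.6455,-.1793,.05,98.2)
w=grab_frame("wrist");cv2.imwrite("pics/w20.png",w["img"][:,:,::-1])
E
```

```text
t 18.3 p [ 0.6447 -0.175   0.0514] th 98.38 tilt [-0.0057  0.001  -1.    ] F [-0.7  0.5  0.5] w 55.2 j [-20.  43.  80.  -0.  58. -29.]
offset now-axes [ 1.4 -4.4  0.2] | target-axes [ 1.4 -4.4  0.2] turn [ 0.0031 -0.0055 -0.0018]
```

View pics/w20.png

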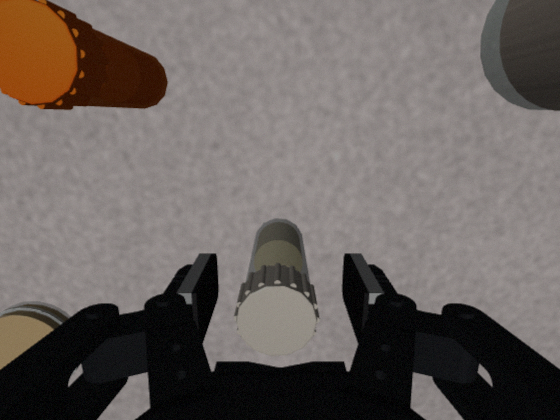

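>>> step_arm:
  steps:
    - {"gripper": -0.3,"offset": [0,-5,0],"angular": [0,0,0]}
    - {"gripper": 0.0,"offset": [0,0,0],"angular": [0,0,0]}
    - {"gripper": 0.6,"offset": [0,0,0],"angular": [0,0,0]}
    - {"gripper": 0.8,"offset": [0,0,0],"angular": [0,0,0]}
    - {"gripper": 0.8,"offset": [0,0,0],"angular": [0,0,0]}

```text
clock: 18.77
eef_pos: [0.6473, -0.1821, 0.0546]
tool_rot: [-101.4, 89.9, -93.1]
wrist_force: [0.3, -0.8, 9.2]
grip_width: 0.029
```

>>> step_arm:
  steps:
    - {"gripper": 0.8,"offset": [0,0,0],"angular": [0,0,0]}
    - {"gripper": 0.8,"offset": [0,0,0],"angular": [0,0,0]}

```text
clock: 18.93
eef_pos: [0.6473, -0.1822, 0.0546]
tool_rot: [-100.7, 89.9, -92.4]
wrist_force: [-0.3, -0.0, 10.1]
grip_width: 0.0289
```

```bash
python3 - <<'E'
from h import *
st()
p=caddy((.571,.1622),8.4,(-45,75));need(p[0],p[1],.23,98.4)
w=grab_frame("wrist");cv2.imwrite("pics/w21.png",w["img"][:,:,::-1])
E
```

```text
t 18.93 p [ 0.6473 -0.1822  0.0546] th 98.3 tilt [-1.0e-04 -1.4e-03 -1.0e+00] F [-0.3 -0.  10.1] w 28.9 j [-21.  43.  79.  -0.  58. -29.]
t 18.93 p [ 0.6473 -0.1822  0.0546] th 98.3 tilt [-1.0e-04 -1.4e-03 -1.0e+00] F [-0.3 -0.  10.1] w 28.9 j [-21.  43.  79.  -0.  58. -29.]
offset now-axes [-175.9  426.4  -71. ] | target-axes [-175.4  426.8  -70.1] turn [-0.0018 -0.0003  0.0014]
```

View pics/w21.png

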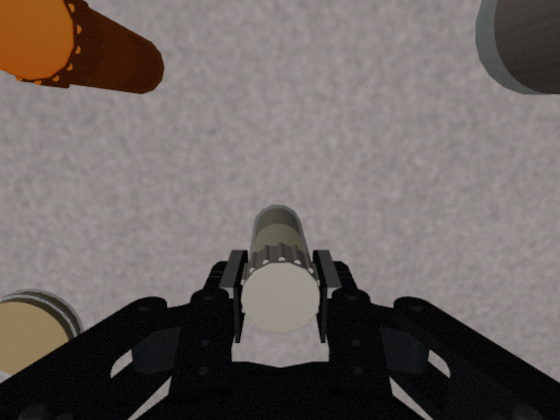

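>>> step_arm:
  steps:
    - {"gripper": 0.8,"offset": [-15,0,0],"angular": [0,0,0]}
    - {"gripper": 0.8,"offset": [-38,0,0],"angular": [0,0,0]}
    - {"gripper": 0.8,"offset": [-40,0,0],"angular": [0,0,0]}
    - {"gripper": 0.8,"offset": [-40,5,-1],"angular": [0,0,0]}
    - {"gripper": 0.8,"offset": [-30,22,-5],"angular": [0,0,0]}

```text
clock: 19.4
eef_pos: [0.6384, -0.1581, 0.2201]
tool_rot: [-58.7, 89.8, -50.5]
wrist_force: [1.2, -0.2, -0.3]
grip_width: 0.0288
```

>>> step_arm:
  steps:
    - {"gripper": 0.8,"offset": [-14,35,-6],"angular": [0,0,0]}
    - {"gripper": 0.8,"offset": [0,40,-6.5],"angular": [0,0,0]}
    - {"gripper": 0.8,"offset": [0,40,-6.5],"angular": [0,0,0]}
    - {"gripper": 0.8,"offset": [0,40,-6.5],"angular": [0,0,0]}
    - {"gripper": 0.8,"offset": [0,40,-6.5],"angular": [0,0,0]}

```text
clock: 19.82
eef_pos: [0.5763, 0.0341, 0.231]
tool_rot: [-171.5, 89.9, -163.2]
wrist_force: [0.5, 0.7, -0.6]
grip_width: 0.0291
```

>>> step_arm:
  steps:
    - {"gripper": 0.8,"offset": [0,40,-6.5],"angular": [0,0,0]}
    - {"gripper": 0.8,"offset": [0,40,-6.5],"angular": [0,0,0]}
    - {"gripper": 0.8,"offset": [0,40,-6.5],"angular": [0,0,0]}
    - {"gripper": 0.8,"offset": [0,40,-6.5],"angular": [0,0,0]}
    - {"gripper": 0.8,"offset": [0,30,-4],"angular": [0,0,0]}

```text
clock: 20.23
eef_pos: [0.5187, 0.2189, 0.231]
tool_rot: [157.5, 89.9, 165.8]
wrist_force: [0.3, 1.4, 0.3]
grip_width: 0.0291
```

>>> step_arm:
  steps:
    - {"gripper": 0.8,"offset": [0,13,-2],"angular": [0,0,0]}
    - {"gripper": 0.8,"offset": [0,0,0],"angular": [0,0,0]}
    - {"gripper": 0.8,"offset": [0,0,0],"angular": [0,0,0]}
    - {"gripper": 0.8,"offset": [0,0,0],"angular": [0,0,0]}

```text
clock: 20.57
eef_pos: [0.5166, 0.2279, 0.2304]
tool_rot: [-172.0, 89.9, -163.7]
wrist_force: [1.3, -0.1, -0.4]
grip_width: 0.0291
```

```bash
python3 - <<'E'
from h import *
p=caddy((.571,.1622),8.4,(-45,75));need(p[0],p[1],.105,98.4)
o=get_obs();w=grab_frame("wrist");cv2.imwrite("pics/w22.png",w["img"][:,:,::-1])
print("well near px",proj(w,[p[0],p[1],.037],o))
T=wtool(w);s=(T[...,0]<25)&(T[...,0]>-60)&(abs(T[...,2])<13)&(T[...,1]>-25)&(T[...,1]<25)
q=T[s];
for a in range(-40,40,20):
    k=q[(q[:,0]>a)&(q[:,0]<a+10)]
    if len(k)>30:print(a,len(k),k[:,1:].mean(0).round(1),np.percentile(k[:,1],[2,98]).round(1))
E
```

```text
t 20.57 p [0.5166 0.2279 0.2304] th 98.27 tilt [-1.9e-03 -6.0e-04 -1.0e+00] F [ 1.3 -0.1 -0.4] w 29.1 j [18. 24. 86.  0. 71.  9.]
offset now-axes [125.4   2.1  -0.5] | target-axes [125.4   2.1  -0.8] turn [-0.0022 -0.002   0.0003]
well near px (np.float64(276.9903135041361), np.float64(181.45237225274423))
-40 4035 [2.7 0. ] [-10.7  15.7]
-20 455 [14.7 -0.2] [ 8.8 18. ]
0 368 [14.2  0.4] [ 8.7 16.4]
20 131 [14.2 -0.2] [ 8.8 16.4]
```

View pics/w22.png

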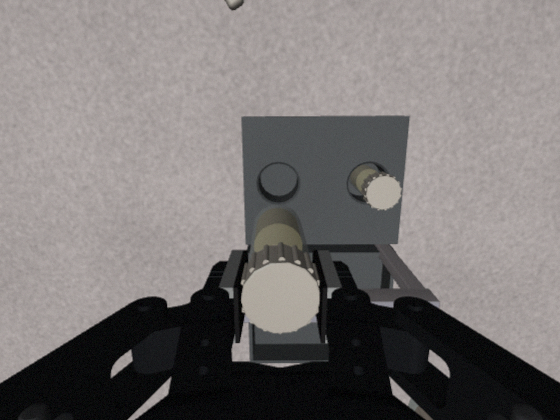

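>>> step_arm:
  steps:
    - {"gripper": 0.8,"offset": [25,1,0],"angular": [0,0,0]}
    - {"gripper": 0.8,"offset": [40,0,0],"angular": [0,0,0]}
    - {"gripper": 0.8,"offset": [40,0,0],"angular": [0,0,0]}
    - {"gripper": 0.8,"offset": [22,0,0],"angular": [0,0,0]}
    - {"gripper": 0.8,"offset": [0,0,0],"angular": [0,0,0]}

```text
clock: 21.03
eef_pos: [0.5136, 0.2277, 0.0989]
tool_rot: [-172.3, 89.4, -164.1]
wrist_force: [-0.8, 0.4, -1.0]
grip_width: 0.029
```

>>> step_arm:
  steps:
    - {"gripper": 0.8,"offset": [0,0,0],"angular": [0,0,0]}
    - {"gripper": 0.8,"offset": [0,0,0],"angular": [0,0,0]}
    - {"gripper": 0.8,"offset": [0,0,0],"angular": [0,0,0]}

```text
clock: 21.28
eef_pos: [0.5171, 0.2298, 0.105]
tool_rot: [39.2, 90.0, 47.5]
wrist_force: [0.6, 0.2, -0.2]
grip_width: 0.0291
```

```bash
python3 - <<'E'
from h import *
need(.5155,.2298,.062,98.4)
o=get_obs();w=grab_frame("wrist");c=w["img"][150:350,140:420,::-1];cv2.imwrite("pics/c23.png",cv2.resize(c,None,fx=2.8,fy=2.8,interpolation=cv2.INTER_CUBIC))
E
```

```text
t 21.28 p [0.5171 0.2298 0.105 ] th 98.28 tilt [ 6.e-04  6.e-04 -1.e+00] F [ 0.6  0.2 -0.2] w 29.1 j [18. 32. 93.  0. 54. 10.]
offset now-axes [43.   0.2 -1.6] | target-axes [43.   0.2 -1.5] turn [-0.0021  0.0006 -0.0005]
```

View pics/c23.png

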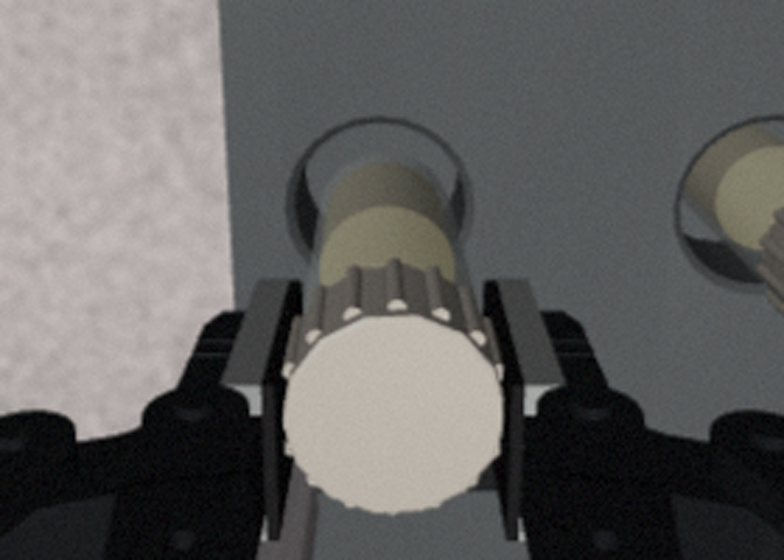

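>>> step_arm:
  steps:
    - {"gripper": 0.8,"offset": [5,-0.5,-1.3],"angular": [0,0,0]}
    - {"gripper": 0.8,"offset": [12,0,0],"angular": [0,0,0]}
    - {"gripper": 0.8,"offset": [12,0,0],"angular": [0,0,0]}
    - {"gripper": 0.8,"offset": [10,0,0],"angular": [0,0,0]}
    - {"gripper": 0.8,"offset": [0,0,0],"angular": [0,0,0]}

```text
clock: 21.75
eef_pos: [0.5136, 0.2288, 0.0627]
tool_rot: [-175.9, 89.7, -167.6]
wrist_force: [-0.6, -1.0, -0.7]
grip_width: 0.0292
```

>>> step_arm:
  steps:
    - {"gripper": 0.8,"offset": [3,0,0],"angular": [0,0,0]}
    - {"gripper": 0.8,"offset": [0,0,0],"angular": [0,0,0]}
    - {"gripper": 0.8,"offset": [0,0,0],"angular": [0,0,0]}

```text
clock: 22.0
eef_pos: [0.5146, 0.2291, 0.0615]
tool_rot: [177.6, 89.9, -174.1]
wrist_force: [-0.3, -0.6, 0.4]
grip_width: 0.0294
```

>>> step_arm:
  steps:
    - {"gripper": 0.8,"offset": [1.5,0,0],"angular": [0,0,0]}
    - {"gripper": 0.8,"offset": [0,0,0],"angular": [0,0,0]}
    - {"gripper": 0.8,"offset": [0,0,0],"angular": [0,0,0]}

```text
clock: 22.25
eef_pos: [0.5146, 0.2291, 0.0598]
tool_rot: [177.8, 89.9, -173.9]
wrist_force: [0.5, 0.0, 1.4]
grip_width: 0.0288
```

>>> step_arm:
  steps:
    - {"gripper": 0.8,"offset": [1,0,0],"angular": [0,0,0]}
    - {"gripper": 0.8,"offset": [0,0,0],"angular": [0,0,0]}

```text
clock: 22.42
eef_pos: [0.5147, 0.2292, 0.0596]
tool_rot: [169.6, 89.9, 177.9]
wrist_force: [-3.7, 0.4, 16.9]
grip_width: 0.0291
```

>>> step_arm:
  steps:
    - {"gripper": 0.8,"offset": [-1,0,0],"angular": [0,0,0]}
    - {"gripper": -0.2,"offset": [0,0,0],"angular": [0,0,0]}
    - {"gripper": -0.2,"offset": [0,0,0],"angular": [0,0,0]}
    - {"gripper": -0.2,"offset": [0,0,0],"angular": [0,0,0]}
    - {"gripper": -0.2,"offset": [0,0,0],"angular": [0,0,0]}

```text
clock: 22.83
eef_pos: [0.5143, 0.229, 0.0595]
tool_rot: [-179.1, 89.8, -170.8]
wrist_force: [0.1, -0.4, 0.7]
grip_width: 0.0512
```

>>> step_arm:
  steps:
    - {"gripper": -0.2,"offset": [-15,0,0],"angular": [0,0,0]}
    - {"gripper": -0.2,"offset": [-30,0,0],"angular": [0,0,0]}
    - {"gripper": -0.2,"offset": [-38,0,0],"angular": [0,0,0]}
    - {"gripper": -0.2,"offset": [-38,0,0],"angular": [0,0,0]}
    - {"gripper": -0.2,"offset": [-25,0,0],"angular": [0,0,0]}

```text
clock: 23.25
eef_pos: [0.5154, 0.2293, 0.2089]
tool_rot: [76.5, 90.0, 84.8]
wrist_force: [0.8, 0.2, -0.4]
grip_width: 0.0517
```

```bash
python3 - <<'E'
from h import *
w=grab_frame("wrist");cv2.imwrite("pics/w24.png",w["img"][:,:,::-1])
need(.500,-.272,.15,98.2)
need(.500,-.272,.15,8.2)
need(.500,-.272,.15,-50)
E
```

```text
t 23.3 p [0.5171 0.2299 0.2127] th 98.31 tilt [ 0.0053  0.0022 -1.    ] F [2.6 1.2 6.8] w 51.7 j [18. 24. 87.  0. 68. 10.]
offset now-axes [  61.5 -494.3  -89.8] | target-axes [  62.7 -494.3  -88.5] turn [ 0.002   0.0055 -0.0014]
t 23.3 p [0.5171 0.2299 0.2127] th 98.31 tilt [ 0.0053  0.0022 -1.    ] F [2.6 1.2 6.8] w 51.7 j [18. 24. 87.  0. 68. 10.]
offset now-axes [  61.5 -494.3  -89.8] | target-axes [ 62.7 -88.5 494.3] turn [ 1.5728  0.0032 -0.0054]
t 23.3 p [0.5171 0.2299 0.2127] th 98.31 tilt [ 0.0053  0.0022 -1.    ] F [2.6 1.2 6.8] w 51.7 j [18. 24. 87.  0. 68. 10.]
offset now-axes [  61.5 -494.3  -89.8] | target-axes [ 62.7 373.5 335.7] turn [ 2.5886e+00  3.0000e-04 -7.6000e-03]
```

View pics/w24.png

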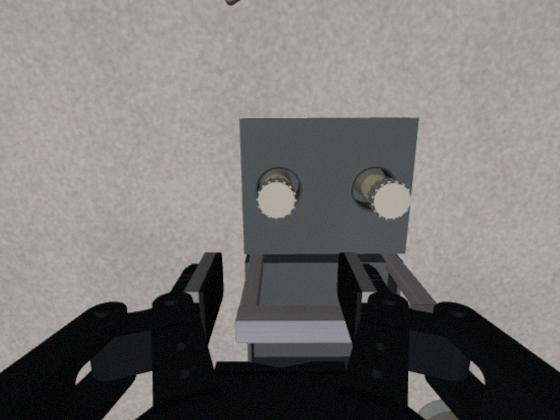

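```bash
python3 -c "
from h import *
rows(-.016,-.502,98.3,-150,22)"
```

```text
0 -22.5 -4.0
1 -22.8 -1.3
2 -22.8 1.4
3 -22.5 4.1
4 -21.8 6.7
5 -20.9 9.3
6 -19.6 11.7
7 -18.1 13.9
8 -16.3 16.0
9 -14.3 17.8
10 -12.1 19.4
11 -9.7 20.7
12 -7.2 21.7
13 -4.5 22.4
14 -1.9 22.8
15 0.9 22.8
16 3.6 22.6
17 6.2 22.0
18 8.8 21.1
19 11.2 19.9
20 13.5 18.4
21 15.6 16.7
```

>>> step_arm:
  steps:
    - {"gripper": -0.5,"offset": [0,-22.5,-4],"angular": [0.119,0,0]}
    - {"gripper": -0.5,"offset": [0,-23,-1],"angular": [0.119,0,0]}
    - {"gripper": -0.5,"offset": [0,-23,1.5],"angular": [0.119,0,0]}
    - {"gripper": -0.5,"offset": [0,-22.5,4],"angular": [0.119,0,0]}
    - {"gripper": -0.5,"offset": [0,-22,6.5],"angular": [0.119,0,0]}

```text
clock: 23.72
eef_pos: [0.5109, 0.1134, 0.2054]
tool_rot: [-145.2, 89.8, -171.3]
wrist_force: [0.0, -0.3, 0.7]
grip_width: 0.0639
```

>>> step_arm:
  steps:
    - {"gripper": -0.7,"offset": [0,-21,9.5],"angular": [0.119,0,0]}
    - {"gripper": -0.7,"offset": [0,-19.5,11.5],"angular": [0.119,0,0]}
    - {"gripper": -0.7,"offset": [0,-18,14],"angular": [0.119,0,0]}
    - {"gripper": -0.7,"offset": [0,-16.5,16],"angular": [0.119,0,0]}
    - {"gripper": -0.7,"offset": [0,-14.5,18],"angular": [0.119,0,0]}

```text
clock: 24.13
eef_pos: [0.5073, -0.0011, 0.2055]
tool_rot: [-113.9, 89.8, -174.1]
wrist_force: [0.4, 0.6, 0.1]
grip_width: 0.0728
```

>>> step_arm:
  steps:
    - {"gripper": -0.7,"offset": [0,-12,19.5],"angular": [0.119,0,0]}
    - {"gripper": -0.7,"offset": [0,-9.5,20.5],"angular": [0.119,0,0]}
    - {"gripper": -0.7,"offset": [5,-7,21.5],"angular": [0.119,0,0]}
    - {"gripper": -0.7,"offset": [5,-4.5,22.5],"angular": [0.119,0,0]}
    - {"gripper": -0.7,"offset": [5,-2,23],"angular": [0.119,0,0]}

```text
clock: 24.55
eef_pos: [0.504, -0.1153, 0.1904]
tool_rot: [-78.1, 89.9, -172.4]
wrist_force: [-0.6, 0.3, -0.0]
grip_width: 0.0727
```

>>> step_arm:
  steps:
    - {"gripper": -0.7,"offset": [5,1,23],"angular": [0.119,0,0]}
    - {"gripper": -0.7,"offset": [5,3.5,22.5],"angular": [0.119,0,0]}
    - {"gripper": -0.7,"offset": [10,6,22],"angular": [0.119,0,0]}
    - {"gripper": -0.7,"offset": [10,9,21],"angular": [0.119,0,0]}
    - {"gripper": -0.7,"offset": [10,11,20],"angular": [0.119,0,0]}

```text
clock: 24.97
eef_pos: [0.5001, -0.2295, 0.1502]
tool_rot: [-44.7, 89.9, -173.1]
wrist_force: [0.3, 0.4, -0.2]
grip_width: 0.0725
```

>>> step_arm:
  steps:
    - {"gripper": -0.7,"offset": [10,13.5,18.5],"angular": [0.119,0,0]}
    - {"gripper": -0.7,"offset": [5,15.5,16.5],"angular": [0.119,0,0]}
    - {"gripper": -0.7,"offset": [0,0,0],"angular": [0,0,0]}
    - {"gripper": -0.7,"offset": [0,0,0],"angular": [0,0,0]}

```text
clock: 25.3
eef_pos: [0.4985, -0.2746, 0.1352]
tool_rot: [-41.8, 89.8, 176.4]
wrist_force: [-0.3, 0.5, 0.3]
grip_width: 0.0728
```

```bash
python3 - <<'E'
from h import *
need(.501,-.272,.005,-52)
o=get_obs();w=grab_frame("wrist");cv2.imwrite("pics/w25.png",w["img"][:,:,::-1])
W=wtool(w)/1000@Rm(o["tool_rot"]).T+o["eef_pos"];s=(w["img"][...,0].astype(int)-w["img"][...,2]>30)&(W[...,2]<.03)&(np.hypot(W[...,0]-.5,W[...,1]+.271)<.045)
q=W[s];print(s.sum(),"dish",cv2.minAreaRect(q[:,:2].astype(np.float32)),np.median(q[:,2]))
E
```

```text
t 25.3 p [ 0.4985 -0.2746  0.1352] th -51.74 tilt [-3.2e-03  2.0e-04 -1.0e+00] F [-0.3  0.5  0.3] w 72.8 j [-35.  30.  91.  -0.  59. 107.]
offset now-axes [130.2  -0.2  -3.9] | target-axes [130.2  -0.5  -3.6] turn [0.0045 0.0024 0.0021]
3714 dish ((0.5015313029289246, -0.2747195065021515), (0.0549112930893898, 0.05534456670284271), 54.69629669189453) 0.01603846421537937
```

View pics/w25.png

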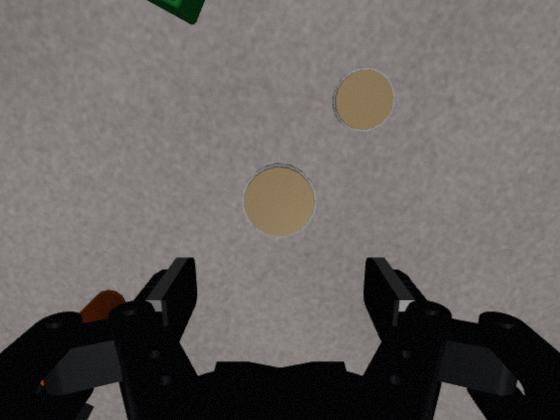

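>>> step_arm:
  steps:
    - {"gripper": -0.7,"offset": [25,0.8,-1],"angular": [0.004,0,0]}
    - {"gripper": -0.7,"offset": [40,0,0],"angular": [0,0,0]}
    - {"gripper": -0.7,"offset": [40,0,0],"angular": [0,0,0]}
    - {"gripper": -0.7,"offset": [20,0,0],"angular": [0,0,0]}
    - {"gripper": -0.7,"offset": [0,0,0],"angular": [0,0,0]}

```text
clock: 25.77
eef_pos: [0.4979, -0.2715, 0.0073]
tool_rot: [-61.6, 89.5, 156.6]
wrist_force: [-1.1, 1.7, -0.1]
grip_width: 0.0726
```

>>> step_arm:
  steps:
    - {"gripper": -0.7,"offset": [0,0,0],"angular": [0,0,0]}
    - {"gripper": -0.7,"offset": [0,0,0],"angular": [0,0,0]}

```text
clock: 25.93
eef_pos: [0.5007, -0.2739, 0.0124]
tool_rot: [17.3, 89.9, -124.6]
wrist_force: [0.0, -0.0, 0.8]
grip_width: 0.0725
```

```bash
python3 - <<'E'
from h import *
need(.501,-.2725,-.003,-52)
o=get_obs();w=grab_frame("wrist");cv2.imwrite("pics/w26.png",w["img"][:,:,::-1])
T=wtool(w);s=(w["img"][...,0].astype(int)-w["img"][...,2]>30)&(T[...,0]<20)&(abs(T[...,2])<35)&(abs(T[...,1])<50)
print("dish in tool",cv2.minAreaRect(T[s][:,1:].astype(np.float32)),np.median(T[s][:,0]))
E
```

```text
t 25.93 p [ 0.5007 -0.2739  0.0124] th -51.85 tilt [-9.0e-04 -1.3e-03 -1.0e+00] F [ 0.  -0.   0.8] w 72.5 j [-35.  41.  96.  -0.  43. 107.]
offset now-axes [15.4 -1.  -1.1] | target-axes [15.4 -1.  -1.1] turn [ 0.0027  0.0016 -0.0005]
dish in tool ((1.1502857208251953, -0.26103973388671875), (55.459407806396484, 55.049835205078125), 10.676825523376465) -3.686834097433034
```

View pics/w26.png

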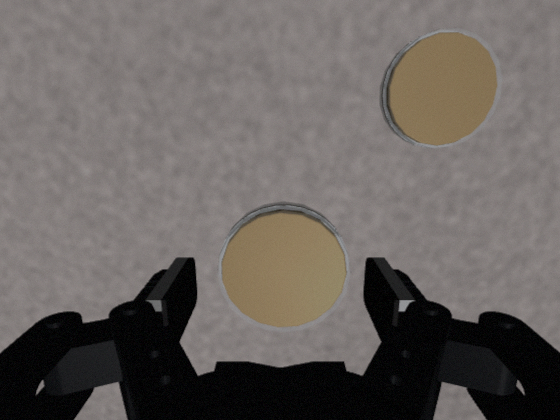

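>>> step_arm:
  steps:
    - {"gripper": -0.7,"offset": [10,0.5,0],"angular": [0,0,0]}
    - {"gripper": -0.7,"offset": [5,0,0],"angular": [0,0,0]}
    - {"gripper": -0.7,"offset": [0,0,0],"angular": [0,0,0]}
    - {"gripper": -0.7,"offset": [0,0,0],"angular": [0,0,0]}
  newtons: 30

```text
clock: 26.32
eef_pos: [0.5, -0.2743, -0.0043]
tool_rot: [-34.9, 89.8, -176.8]
wrist_force: [0.2, -0.1, -0.1]
grip_width: 0.0723
```

>>> step_arm:
  steps:
    - {"gripper": -0.4,"offset": [0,0,0],"angular": [0,0,0]}
    - {"gripper": 0.0,"offset": [0,0,0],"angular": [0,0,0]}
    - {"gripper": 0.2,"offset": [0,0,0],"angular": [0,0,0]}
    - {"gripper": 0.2,"offset": [0,0,0],"angular": [0,0,0]}

```text
clock: 26.65
eef_pos: [0.5002, -0.2744, -0.0038]
tool_rot: [-23.5, 89.9, -165.5]
wrist_force: [-1.4, 2.0, 6.6]
grip_width: 0.0587
```

>>> step_arm:
  steps:
    - {"gripper": 0.2,"offset": [-10,0,0],"angular": [0,0,0]}
    - {"gripper": 0.2,"offset": [-25,0,0],"angular": [0,0,0]}
    - {"gripper": 0.2,"offset": [-38,0,0],"angular": [0,0,0]}
    - {"gripper": 0.2,"offset": [-38,0,0],"angular": [0,0,0]}
    - {"gripper": 0.2,"offset": [-30,0,0],"angular": [0,0,0]}

```text
clock: 27.07
eef_pos: [0.5006, -0.2744, 0.1401]
tool_rot: [10.9, 89.9, -131.0]
wrist_force: [0.9, -0.9, 0.5]
grip_width: 0.0585
```

```bash
python3 - <<'E'
from h import *
o,R=st();w=grab_frame("wrist");cv2.imwrite("pics/w27.png",w["img"][:,:,::-1])
T=wtool(w);s=(w["img"][...,0].astype(int)-w["img"][...,2]>30)&(T[...,0]<20)&(abs(T[...,2])<28)&(abs(T[...,1])<50)
q=T[s];W=q/1000@R.T+o["eef_pos"]
print("dish top tool",q.mean(0),np.linalg.lstsq(np.c_[W[:,:2]-W.mean(0)[:2],np.ones(len(q))],W[:,2],rcond=None)[0])
p=caddy((.571,.1622),8.4,(0,-75));need(p[0],p[1],.15,-52)
E
```

```text
t 27.07 p [ 0.5006 -0.2744  0.1401] th -51.92 tilt [-0.0011 -0.0013 -1.    ] F [ 0.9 -0.9  0.5] w 58.5 j [-35.  30.  91.  -0.  59. 107.]
dish top tool [-19.96104118   2.4299566   -1.59736919] [ 0.00044011 -0.00405426  0.16003377]
t 27.12 p [ 0.5027 -0.2758  0.1451] th -51.91 tilt [ 0.0044 -0.0052 -1.    ] F [ 3.9 -2.2  6.3] w 58.7 j [-35.  30.  91.  -0.  59. 107.]
offset now-axes [  -6.5 -237.4 -286.8] | target-axes [  -4.9 -237.9 -286.4] turn [ 0.0015 -0.0003 -0.0068]
```

View pics/w27.png

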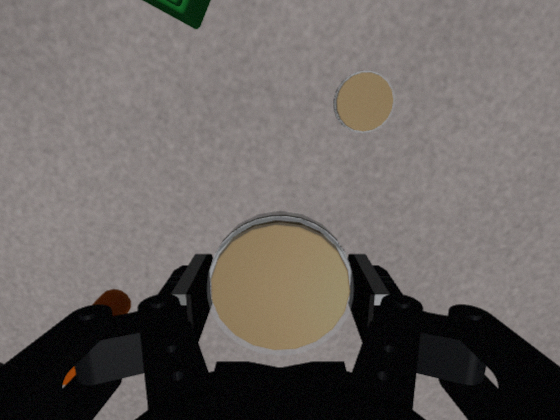

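>>> step_arm:
  steps:
    - {"gripper": 0.2,"offset": [-6,-10,-12],"angular": [0,0,0]}
    - {"gripper": 0.2,"offset": [-6,-20,-24],"angular": [0,0,0]}
    - {"gripper": 0.2,"offset": [0,-25,-30],"angular": [0,0,0]}
    - {"gripper": 0.2,"offset": [0,-25,-30],"angular": [0,0,0]}
    - {"gripper": 0.2,"offset": [0,-25,-30],"angular": [0,0,0]}

```text
clock: 27.53
eef_pos: [0.5349, -0.1125, 0.1495]
tool_rot: [-18.8, 89.9, -160.8]
wrist_force: [1.3, -0.7, 0.0]
grip_width: 0.0589
```

>>> step_arm:
  steps:
    - {"gripper": 0.2,"offset": [0,-25,-30],"angular": [0,0,0]}
    - {"gripper": 0.2,"offset": [0,-25,-30],"angular": [0,0,0]}
    - {"gripper": 0.2,"offset": [0,-25,-30],"angular": [0,0,0]}
    - {"gripper": 0.2,"offset": [0,-25,-30],"angular": [0,0,0]}
    - {"gripper": 0.2,"offset": [0,-20,-24],"angular": [0,0,0]}

```text
clock: 27.95
eef_pos: [0.5743, 0.0721, 0.1492]
tool_rot: [-35.6, 89.9, -177.5]
wrist_force: [1.0, -0.3, 0.8]
grip_width: 0.0586
```

>>> step_arm:
  steps:
    - {"gripper": 0.2,"offset": [0,-10,-13],"angular": [0,0,0]}
    - {"gripper": 0.2,"offset": [0,0,0],"angular": [0,0,0]}
    - {"gripper": 0.2,"offset": [0,0,0],"angular": [0,0,0]}
    - {"gripper": 0.2,"offset": [0,0,0],"angular": [0,0,0]}

```text
clock: 28.28
eef_pos: [0.5781, 0.0847, 0.1488]
tool_rot: [-25.0, 89.9, -166.9]
wrist_force: [-0.5, -0.2, 0.2]
grip_width: 0.059
```

```bash
python3 - <<'E'
from h import *
p=caddy((.571,.1622),8.4,(0,-75));need(p[0],p[1],.01,-52)
w=grab_frame("wrist");cv2.imwrite("pics/w28.png",w["img"][:,:,::-1])
E
```

```text
t 28.28 p [0.5781 0.0847 0.1488] th -51.92 tilt [-2.5e-03 -6.0e-04 -1.0e+00] F [-0.5 -0.2  0.2] w 59.0 j [  2.  30.  88.  -0.  62. 144.]
offset now-axes [138.8  -0.   -5.4] | target-axes [138.8  -0.2  -5.1] turn [0.0015 0.0023 0.0011]
```

View pics/w28.png

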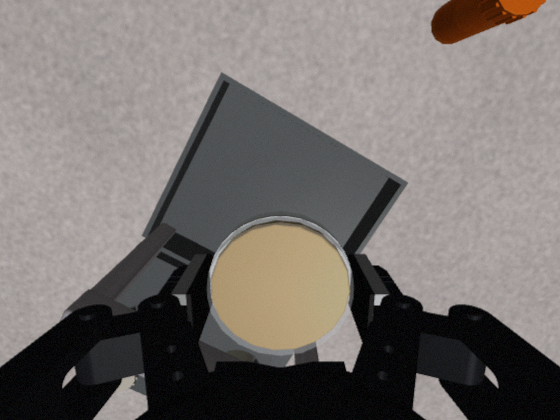

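```bash
python3 - <<'E'
from h import *
p=caddy((.571,.1622),8.4,(0,-84));need(p[0],p[1],.02,-52)
E
```

```text
t 28.33 p [0.5781 0.0843 0.1487] th -51.96 tilt [-2.6e-03 -5.0e-04 -1.0e+00] F [0.2 0.4 0.1] w 58.9 j [  2.  30.  88.  -0.  61. 144.]
offset now-axes [128.7   7.5  -1.2] | target-axes [128.7   7.3  -0.9] turn [0.0007 0.0024 0.0012]
```

>>> step_arm:
  steps:
    - {"gripper": 0.2,"offset": [10,7,-1],"angular": [0,0.0024,0]}
    - {"gripper": 0.2,"offset": [30,0,0],"angular": [0,0,0]}
    - {"gripper": 0.2,"offset": [35,0,0],"angular": [0,0,0]}
    - {"gripper": 0.2,"offset": [30,0,0],"angular": [0,0,0]}
    - {"gripper": 0.2,"offset": [10,0,0],"angular": [0,0,0]}

```text
clock: 28.75
eef_pos: [0.5812, 0.079, 0.0292]
tool_rot: [-46.9, 89.7, 171.1]
wrist_force: [-1.5, -0.5, -0.9]
grip_width: 0.0587
```

>>> step_arm:
  steps:
    - {"gripper": 0.2,"offset": [0,0,0],"angular": [0,0,0]}
    - {"gripper": 0.2,"offset": [0,0,0],"angular": [0,0,0]}

```text
clock: 28.92
eef_pos: [0.5836, 0.0798, 0.0338]
tool_rot: [-87.9, 89.9, 130.2]
wrist_force: [0.4, -0.1, 0.8]
grip_width: 0.059
```

```bash
python3 - <<'E'
from h import *
p=caddy((.571,.1622),8.4,(0,-84));need(p[0],p[1],.001,-52)
o=get_obs();w=grab_frame("wrist");cv2.imwrite("pics/w29.png",w["img"][:,:,::-1])
f=grab_frame("scene");c=f["img"][60:300,180:500,::-1];cv2.imwrite("pics/s29.png",cv2.resize(c,None,fx=2.4,fy=2.4,interpolation=cv2.INTER_CUBIC))
E
```

```text
t 28.92 p [0.5836 0.0798 0.0338] th -51.97 tilt [-9.0e-04  1.1e-03 -1.0e+00] F [ 0.4 -0.1  0.8] w 59.0 j [  2.  40.  93.   0.  48. 144.]
offset now-axes [32.8  0.4  0.7] | target-axes [32.8  0.3  0.7] turn [0.0006 0.0001 0.0015]
```

View pics/w29.png

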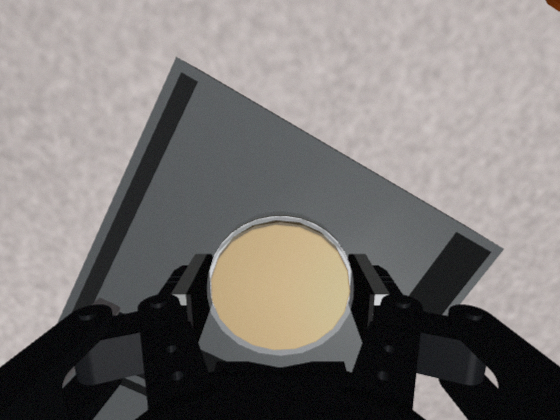

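View pics/s29.png

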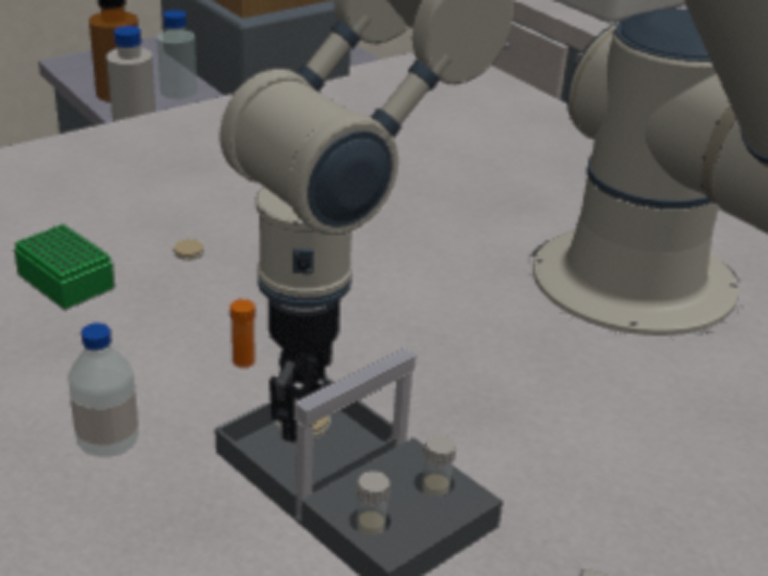

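>>> step_arm:
  steps:
    - {"gripper": 0.2,"offset": [8,0,0],"angular": [0,0,0]}
    - {"gripper": 0.2,"offset": [10,0,0],"angular": [0,0,0]}
    - {"gripper": 0.2,"offset": [8,0,0],"angular": [0,0,0]}
    - {"gripper": 0.2,"offset": [2,0,0],"angular": [0,0,0]}
    - {"gripper": 0.2,"offset": [0,0,0],"angular": [0,0,0]}

```text
clock: 29.43
eef_pos: [0.5827, 0.0805, 0.0045]
tool_rot: [-63.5, 89.9, 154.6]
wrist_force: [-0.4, 0.1, -0.6]
grip_width: 0.0587
```

>>> step_arm:
  steps:
    - {"gripper": 0.2,"offset": [2,0,0],"angular": [0,0,0]}
    - {"gripper": 0.2,"offset": [0,0,0],"angular": [0,0,0]}
    - {"gripper": 0.2,"offset": [0,0,0],"angular": [0,0,0]}

```text
clock: 29.68
eef_pos: [0.5834, 0.0805, 0.0036]
tool_rot: [-107.8, 89.9, 110.3]
wrist_force: [0.2, 0.3, -0.3]
grip_width: 0.0585
```

>>> step_arm:
  steps:
    - {"gripper": 0.2,"offset": [1,0,0],"angular": [0,0,0]}
    - {"gripper": 0.2,"offset": [1,0,0],"angular": [0,0,0]}
    - {"gripper": 0.2,"offset": [0,0,0],"angular": [0,0,0]}

```text
clock: 29.93
eef_pos: [0.5833, 0.0805, 0.0014]
tool_rot: [-99.2, 89.9, 118.8]
wrist_force: [-1.1, 0.3, -0.2]
grip_width: 0.0586
```

>>> step_arm:
  steps:
    - {"gripper": 0.2,"offset": [0.6,0,0],"angular": [0,0,0]}
    - {"gripper": 0.2,"offset": [0,0,0],"angular": [0,0,0]}

```text
clock: 30.1
eef_pos: [0.5834, 0.0805, 0.0012]
tool_rot: [-111.8, 89.9, 106.2]
wrist_force: [-1.2, -0.1, 3.3]
grip_width: 0.0589
```

>>> step_arm:
  steps:
    - {"gripper": -0.5,"offset": [0,0,0],"angular": [0,0,0]}
    - {"gripper": -0.65,"offset": [0,0,0],"angular": [0,0,0]}
    - {"gripper": -0.65,"offset": [0,0,0],"angular": [0,0,0]}
    - {"gripper": -0.65,"offset": [0,0,0],"angular": [0,0,0]}
    - {"gripper": -0.65,"offset": [0,0,0],"angular": [0,0,0]}

```text
clock: 30.52
eef_pos: [0.5833, 0.0805, 0.0008]
tool_rot: [-97.4, 89.9, 120.7]
wrist_force: [-1.1, -0.6, -0.3]
grip_width: 0.0705
```

>>> step_arm:
  steps:
    - {"gripper": -0.65,"offset": [-5,0,0],"angular": [0,0,0]}
    - {"gripper": -0.65,"offset": [-15,0,0],"angular": [0,0,0]}
    - {"gripper": -0.65,"offset": [-5,0,0],"angular": [0,0,0]}

```text
clock: 30.77
eef_pos: [0.5839, 0.0805, 0.0273]
tool_rot: [-156.1, 89.9, 62.0]
wrist_force: [1.0, 0.1, 0.8]
grip_width: 0.0704
```

```bash
python3 - <<'E'
from h import *
o,R=st();w=grab_frame("wrist");cv2.imwrite("pics/w30.png",w["img"][:,:,::-1])
W=wtool(w)/1000@R.T+o["eef_pos"];s=(w["img"][...,0].astype(int)-w["img"][...,2]>30)&(np.hypot(W[...,0]-.583,W[...,1]-.08)<.05)
q=W[s];print(s.sum(),q.mean(0),np.median(q[:,2]))
E
```

```text
t 30.77 p [0.5839 0.0805 0.0273] th -51.92 tilt [ 6.0e-04  1.2e-03 -1.0e+00] F [1.  0.1 0.8] w 70.4 j [  2.  40.  93.   0.  47. 144.]
9910 [0.58611659 0.07979355 0.02105277] 0.021053908583060436
```

View pics/w30.png

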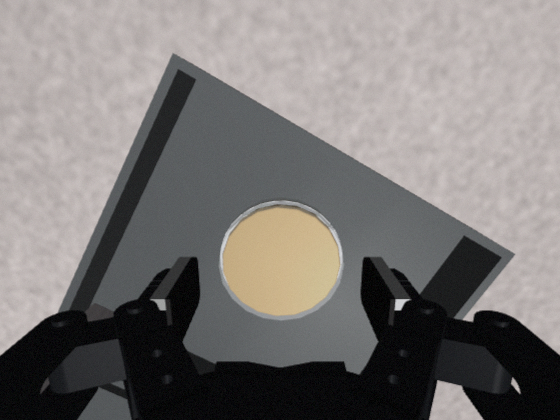

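>>> step_arm:
  steps:
    - {"gripper": -0.65,"offset": [-10,2,0],"angular": [0,0,0]}
    - {"gripper": -0.65,"offset": [-15,0,0],"angular": [0,0,0]}
    - {"gripper": -0.65,"offset": [-20,0,0],"angular": [0,0,0]}

```text
clock: 31.07
eef_pos: [0.5839, 0.0786, 0.0706]
tool_rot: [-58.8, 89.8, 159.3]
wrist_force: [0.2, 0.4, 0.1]
grip_width: 0.0704
```

```bash
python3 - <<'E'
from h import *
o,R=st();w=grab_frame("wrist");cv2.imwrite("pics/w31.png",w["img"][:,:,::-1])
W=wtool(w)/1000@R.T+o["eef_pos"];s=(w["img"][...,0].astype(int)-w["img"][...,2]>30)&(np.hypot(W[...,0]-.583,W[...,1]-.08)<.05)
q=W[s];print(s.sum(),q.mean(0),np.median(q[:,2]))
rows(.571-.584,.1622-.08,-52,60.4,9)
E
```

```text
t 31.07 p [0.5839 0.0786 0.0706] th -51.93 tilt [-0.0027  0.001  -1.    ] F [0.2 0.4 0.1] w 70.4 j [  2.  37.  91.   0.  52. 144.]
6406 [0.58595492 0.08000998 0.02106545] 0.021072150729328613
0 -8.1 -4.5
1 -7.5 -5.4
2 -6.8 -6.2
3 -6.0 -7.0
4 -5.2 -7.7
5 -4.3 -8.2
6 -3.3 -8.6
7 -2.2 -9.0
8 -1.2 -9.2
```

View pics/w31.png

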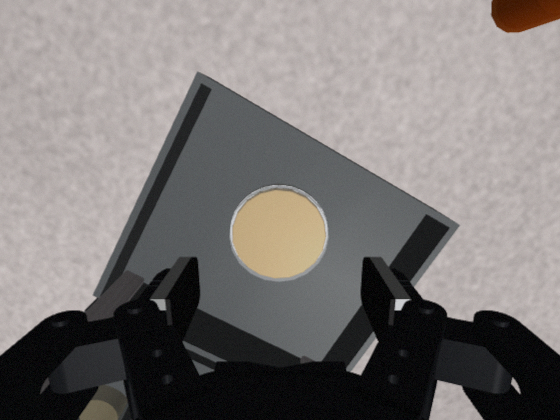

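>>> step_arm:
  steps:
    - {"gripper": -0.65,"offset": [-30,0,0],"angular": [0,0,0]}
    - {"gripper": -0.65,"offset": [-38,0,0],"angular": [0,0,0]}
    - {"gripper": -0.65,"offset": [-38,0,0],"angular": [0,0,0]}
    - {"gripper": -0.65,"offset": [-35,0,0],"angular": [0,0,0]}
    - {"gripper": -0.65,"offset": [-15,-8,-4.5],"angular": [-0.117,0,0]}

```text
clock: 31.53
eef_pos: [0.585, 0.0868, 0.2319]
tool_rot: [145.7, 89.7, 10.3]
wrist_force: [1.4, -0.8, 0.3]
grip_width: 0.0708
```

>>> step_arm:
  steps:
    - {"gripper": -0.65,"offset": [0,-7.5,-5.5],"angular": [-0.117,0,0]}
    - {"gripper": -0.65,"offset": [0,-7,-6],"angular": [-0.117,0,0]}
    - {"gripper": -0.65,"offset": [0,-6,-7],"angular": [-0.117,0,0]}
    - {"gripper": -0.65,"offset": [0,-5,-7.5],"angular": [-0.117,0,0]}
    - {"gripper": -0.65,"offset": [0,-4,-8],"angular": [-0.117,0,0]}

```text
clock: 31.95
eef_pos: [0.5759, 0.1332, 0.2271]
tool_rot: [-137.2, 89.9, 121.5]
wrist_force: [-0.4, -0.5, 0.6]
grip_width: 0.0702
```

>>> step_arm:
  steps:
    - {"gripper": -0.65,"offset": [0,-3,-8.5],"angular": [-0.117,0,0]}
    - {"gripper": -0.65,"offset": [0,-2,-9],"angular": [-0.117,0,0]}
    - {"gripper": -0.65,"offset": [0,-1,-9],"angular": [-0.117,0,0]}
    - {"gripper": -0.65,"offset": [0,0,0],"angular": [0,0,0]}
    - {"gripper": -0.65,"offset": [0,0,0],"angular": [0,0,0]}

```text
clock: 32.37
eef_pos: [0.5724, 0.1599, 0.227]
tool_rot: [-154.7, 89.9, 123.6]
wrist_force: [-1.0, 0.2, 0.6]
grip_width: 0.0703
```

```bash
python3 - <<'E'
from h import *
need(.571,.1622,.12,8.4)
o,R=st();w=grab_frame("wrist");cv2.imwrite("pics/w32.png",w["img"][:,:,::-1])
W=wtool(w)/1000@R.T+o["eef_pos"];s=(abs(W[...,2]-.15)<.006)&(np.hypot(W[...,0]-.571,W[...,1]-.162)<.1)
print(s.sum(),cv2.minAreaRect(W[s][:,:2].astype(np.float32)),np.median(W[s][:,2]))
E
```

```text
t 32.37 p [0.5724 0.1599 0.227 ] th 8.24 tilt [-6.e-04  1.e-03 -1.e+00] F [-1.   0.2  0.6] w 70.3 j [10. 26. 82.  0. 72. 92.]
offset now-axes [107.   -1.   -2.4] | target-axes [107.   -1.   -2.5] turn [-0.0028 -0.001   0.0005]
t 32.37 p [0.5724 0.1599 0.227 ] th 8.24 tilt [-6.e-04  1.e-03 -1.e+00] F [-1.   0.2  0.6] w 70.3 j [10. 26. 82.  0. 72. 92.]
5622 ((0.5726191997528076, 0.16095253825187683), (0.14895759522914886, 0.018034547567367554), 8.554536819458008) 0.14999374516347874
```

View pics/w32.png

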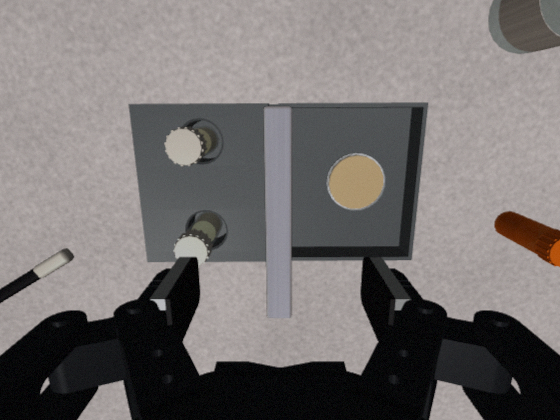

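>>> step_arm:
  steps:
    - {"gripper": -0.65,"offset": [20,0,-1.8],"angular": [-0.004,0,0]}
    - {"gripper": -0.65,"offset": [35,0,0],"angular": [0,0,0]}
    - {"gripper": -0.65,"offset": [35,0,0],"angular": [0,0,0]}
    - {"gripper": -0.65,"offset": [15,0,0],"angular": [0,0,0]}
    - {"gripper": -0.65,"offset": [5,0,0],"angular": [0,0,0]}

```text
clock: 32.83
eef_pos: [0.5706, 0.1608, 0.1141]
tool_rot: [-100.8, 89.7, 177.6]
wrist_force: [-0.5, 0.2, 0.6]
grip_width: 0.0699
```

>>> step_arm:
  steps:
    - {"gripper": -0.65,"offset": [0,0,0],"angular": [0,0,0]}
    - {"gripper": -0.65,"offset": [0,0,0],"angular": [0,0,0]}
    - {"gripper": -0.65,"offset": [0,0,0],"angular": [0,0,0]}

```text
clock: 33.08
eef_pos: [0.5731, 0.1617, 0.1185]
tool_rot: [121.6, 89.9, 40.2]
wrist_force: [-0.0, 0.7, 0.3]
grip_width: 0.0703
```

```bash
python3 - <<'E'
from h import *
need(.572,.1615,.117,8.5)
o,R=st();w=grab_frame("wrist");cv2.imwrite("pics/w33.png",w["img"][:,:,::-1])
T=wtool(w);s=(abs(T[...,0]+33)<8)&(abs(T[...,2])<25)
if s.sum(): print(cv2.minAreaRect(T[s][:,1:].astype(np.float32)),np.median(T[s][:,0]))
E
```

```text
t 33.08 p [0.5731 0.1617 0.1185] th 8.58 tilt [ 0.0018  0.0015 -1.    ] F [-0.   0.7  0.3] w 70.3 j [10. 33. 89.  0. 58. 91.]
offset now-axes [ 1.5 -1.2  0.1] | target-axes [ 1.5 -1.2  0.1] turn [ 0.0013 -0.0012 -0.002 ]
t 33.08 p [0.5731 0.1617 0.1185] th 8.58 tilt [ 0.0018  0.0015 -1.    ] F [-0.   0.7  0.3] w 70.3 j [10. 33. 89.  0. 58. 91.]
((24.73468780517578, 0.6452674865722656), (98.6671142578125, 18.11508560180664), 0.0073152268305420876) -31.509101097691687
```

View pics/w33.png

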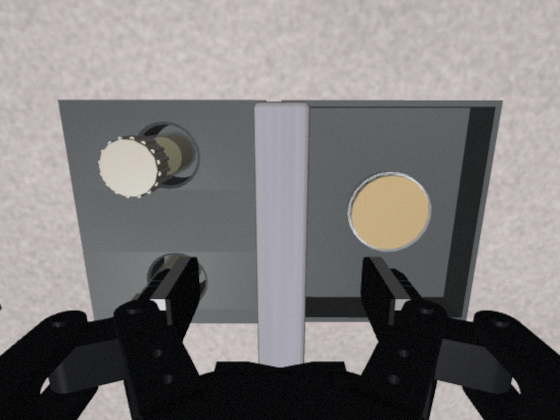

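>>> step_arm:
  steps:
    - {"gripper": -0.2,"offset": [0,-0.5,0.5],"angular": [0,0,0]}
    - {"gripper": 0.2,"offset": [0,0,0],"angular": [0,0,0]}
    - {"gripper": 0.45,"offset": [0,0,0],"angular": [0,0,0]}
    - {"gripper": 0.6,"offset": [0,0,0],"angular": [0,0,0]}
    - {"gripper": 0.8,"offset": [0,0,0],"angular": [0,0,0]}
  newtons: 60

```text
clock: 33.55
eef_pos: [0.5718, 0.1612, 0.1173]
tool_rot: [-175.5, 89.9, 103.1]
wrist_force: [-0.5, -1.5, 5.7]
grip_width: 0.0171
```

>>> step_arm:
  steps:
    - {"gripper": 1.0,"offset": [0,0,0],"angular": [0,0,0]}
    - {"gripper": 1.0,"offset": [0,0,0],"angular": [0,0,0]}
    - {"gripper": 1.0,"offset": [0,0,0],"angular": [0,0,0]}
  newtons: 110

```text
clock: 33.8
eef_pos: [0.5718, 0.1611, 0.1175]
tool_rot: [179.7, 89.9, 98.4]
wrist_force: [-1.6, -2.1, 7.4]
grip_width: 0.0165
```

Gripped; lift gently.

>>> step_arm:
  steps:
    - {"gripper": 1.0,"offset": [-2,0,0],"angular": [0,0,0]}
    - {"gripper": 1.0,"offset": [-3,0,0],"angular": [0,0,0]}
    - {"gripper": 1.0,"offset": [-4,0,0],"angular": [0,0,0]}
    - {"gripper": 1.0,"offset": [-5,0,0],"angular": [0,0,0]}
    - {"gripper": 1.0,"offset": [-6,0,0],"angular": [0,0,0]}

```text
clock: 34.22
eef_pos: [0.5715, 0.1612, 0.1372]
tool_rot: [-138.2, 89.9, 140.4]
wrist_force: [-0.0, -0.1, -7.8]
grip_width: 0.0166
```

```bash
python3 - <<'E'
from h import *
st();w=grab_frame("wrist");cv2.imwrite("pics/w34.png",w["img"][:,:,::-1])
f=grab_frame("scene");c=f["img"][60:300,180:500,::-1];cv2.imwrite("pics/s34.png",cv2.resize(c,None,fx=2.4,fy=2.4,interpolation=cv2.INTER_CUBIC))
E
```

```text
t 34.22 p [0.5715 0.1612 0.1372] th 8.64 tilt [-0.0012  0.001  -1.    ] F [-0.  -0.1 -7.8] w 16.6 j [10. 32. 88.  0. 61. 91.]
```

View pics/s34.png

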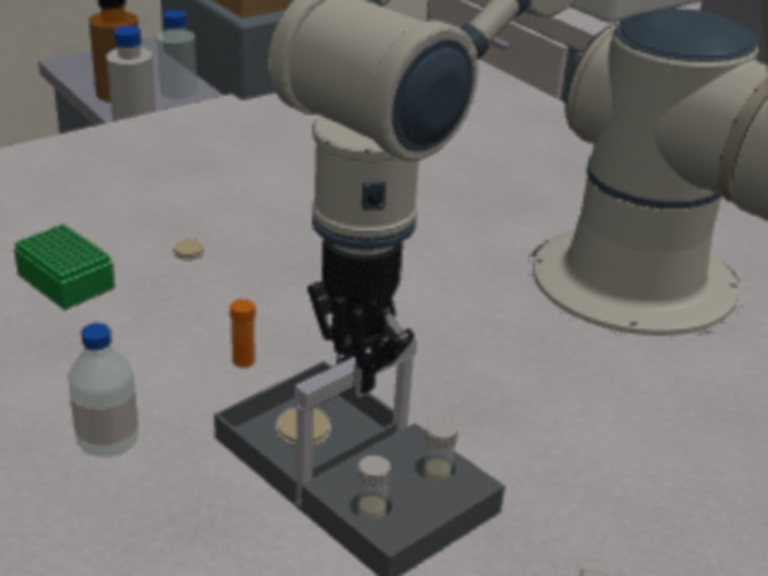

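View pics/w34.png

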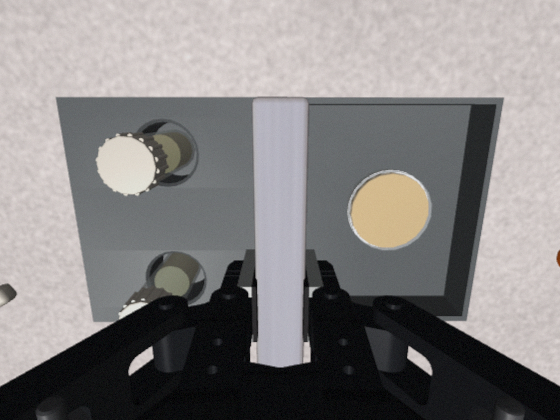

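>>> step_arm:
  steps:
    - {"gripper": 1.0,"offset": [-8,0,0],"angular": [0,0,0]}
    - {"gripper": 1.0,"offset": [-10,0,0],"angular": [0,0,0]}
    - {"gripper": 1.0,"offset": [-10,0,0],"angular": [0,0,0]}
    - {"gripper": 1.0,"offset": [-10,0,0],"angular": [0,0,0]}
    - {"gripper": 1.0,"offset": [-10,0,0],"angular": [0,0,0]}

```text
clock: 34.73
eef_pos: [0.5719, 0.1612, 0.1864]
tool_rot: [169.4, 89.9, 88.0]
wrist_force: [-0.7, 0.3, -8.1]
grip_width: 0.0168
```

>>> step_arm:
  steps:
    - {"gripper": 1.0,"offset": [-10,0,0],"angular": [0,0,0]}
    - {"gripper": 1.0,"offset": [-9,0,0],"angular": [0,0,0]}
    - {"gripper": 1.0,"offset": [-8,0,0],"angular": [0,0,0]}
    - {"gripper": 1.0,"offset": [-5,0,0],"angular": [0,0,0]}
    - {"gripper": 1.0,"offset": [-2,0,0],"angular": [0,0,0]}

```text
clock: 35.15
eef_pos: [0.5721, 0.1611, 0.2199]
tool_rot: [150.7, 89.9, 69.3]
wrist_force: [-0.3, -0.1, -8.7]
grip_width: 0.0168
```

>>> step_arm:
  steps:
    - {"gripper": 1.0,"offset": [0,0,0],"angular": [0,0,0]}
    - {"gripper": 1.0,"offset": [0,0,0],"angular": [0,0,0]}
    - {"gripper": 1.0,"offset": [0,0,0],"angular": [0,0,0]}
    - {"gripper": 1.0,"offset": [0,0,0],"angular": [0,0,0]}
    - {"gripper": 1.0,"offset": [0,0,0],"angular": [0,0,0]}

```text
clock: 35.57
eef_pos: [0.5716, 0.1611, 0.2186]
tool_rot: [-138.4, 89.9, 140.2]
wrist_force: [-0.4, -0.3, -7.9]
grip_width: 0.0164
```

```bash
python3 - <<'E'
from h import *
st();f=grab_frame("scene");c=f["img"][30:270,180:500,::-1];cv2.imwrite("pics/s35.png",cv2.resize(c,None,fx=2.4,fy=2.4,interpolation=cv2.INTER_CUBIC))
P=cloud(f);x,y,z=P[...,0],P[...,1],P[...,2]
g=f["img"].astype(int).sum(2)
# rack top plane
s=(np.hypot(x-.571,y-.161)<.17)&(abs(z-.1385)<.02)&(g<290)
Q=P[s];
for _ in range(4):
    A=np.c_[Q[:,:2]-[.571,.161],np.ones(len(Q))];c=np.linalg.lstsq(A,Q[:,2],rcond=None)[0];Q=Q[abs(A@c-Q[:,2])<.005]
print("rack plane",len(Q),c)
w=grab_frame("wrist");cv2.imwrite("pics/w35.png",w["img"][:,:,::-1])
E
```

```text
t 35.57 p [0.5716 0.1611 0.2186] th 8.64 tilt [-0.0012  0.001  -1.    ] F [-0.4 -0.3 -7.9] w 16.4 j [10. 26. 83.  0. 71. 91.]
rack plane 2314 [-0.00916657  0.01672333  0.13546446]
```

View pics/s35.png

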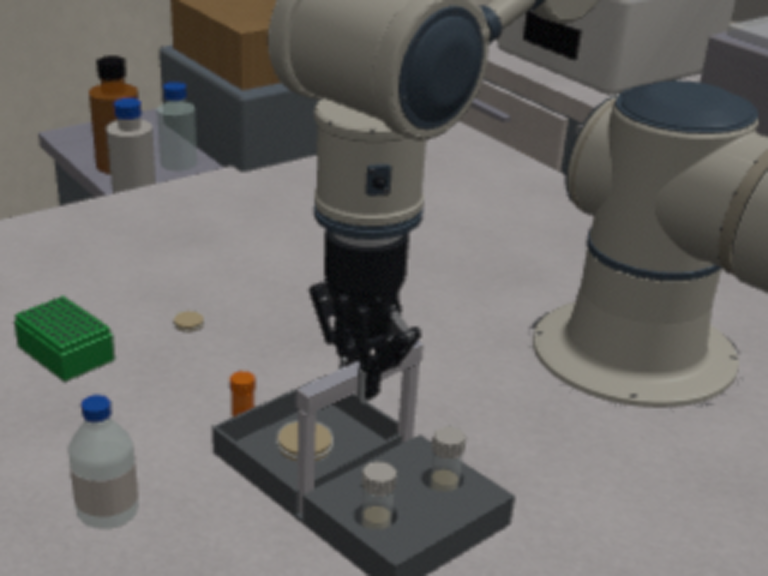

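View pics/w35.png

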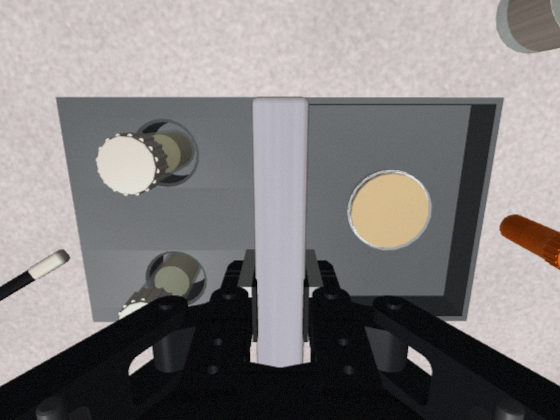

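>>> step_arm:
  steps:
    - {"gripper": 1.0,"offset": [0,0,0],"angular": [0,0,0]}
    - {"gripper": 1.0,"offset": [0,0,0],"angular": [0,0,0]}
    - {"gripper": 1.0,"offset": [0,0,0],"angular": [0,0,0]}
    - {"gripper": 1.0,"offset": [0,0,0],"angular": [0,0,0]}
    - {"gripper": 1.0,"offset": [0,0,0],"angular": [0,0,0]}

```text
clock: 36.08
eef_pos: [0.5718, 0.1611, 0.219]
tool_rot: [-161.8, 89.9, 116.8]
wrist_force: [0.6, -0.1, -8.4]
grip_width: 0.0164
```

>>> step_arm:
  steps:
    - {"gripper": 1.0,"offset": [0,0,0],"angular": [0,0,0]}
    - {"gripper": 1.0,"offset": [0,0,0],"angular": [0,0,0]}
    - {"gripper": 1.0,"offset": [0,0,0],"angular": [0,0,0]}
    - {"gripper": 1.0,"offset": [0,0,0],"angular": [0,0,0]}
    - {"gripper": 1.0,"offset": [0,0,0],"angular": [0,0,0]}

```text
clock: 36.5
eef_pos: [0.5718, 0.1611, 0.219]
tool_rot: [-161.8, 89.9, 116.9]
wrist_force: [-0.4, 0.1, -8.1]
grip_width: 0.0165
```

>>> step_arm:
  steps:
    - {"gripper": 1.0,"offset": [0,0,0],"angular": [0,0,0]}
    - {"gripper": 1.0,"offset": [0,0,0],"angular": [0,0,0]}
    - {"gripper": 1.0,"offset": [0,0,0],"angular": [0,0,0]}
    - {"gripper": 1.0,"offset": [0,0,0],"angular": [0,0,0]}
    - {"gripper": 1.0,"offset": [0,0,0],"angular": [0,0,0]}

```text
clock: 36.92
eef_pos: [0.5718, 0.1611, 0.2189]
tool_rot: [-160.6, 89.9, 118.0]
wrist_force: [0.9, -0.6, -8.0]
grip_width: 0.0165
```

>>> step_arm:
  steps:
    - {"gripper": 1.0,"offset": [0,0,0],"angular": [0,0,0]}
    - {"gripper": 1.0,"offset": [0,0,0],"angular": [0,0,0]}
    - {"gripper": 1.0,"offset": [0,0,0],"angular": [0,0,0]}
    - {"gripper": 1.0,"offset": [0,0,0],"angular": [0,0,0]}
    - {"gripper": 1.0,"offset": [0,0,0],"angular": [0,0,0]}

```text
clock: 37.33
eef_pos: [0.5718, 0.1611, 0.2189]
tool_rot: [-159.4, 89.9, 119.3]
wrist_force: [0.2, -0.4, -8.0]
grip_width: 0.0169
```

>>> step_arm:
  steps:
    - {"gripper": 1.0,"offset": [0,0,0],"angular": [0,0,0]}
    - {"gripper": 1.0,"offset": [0,0,0],"angular": [0,0,0]}
    - {"gripper": 1.0,"offset": [0,0,0],"angular": [0,0,0]}
    - {"gripper": 1.0,"offset": [0,0,0],"angular": [0,0,0]}
    - {"gripper": 1.0,"offset": [0,0,0],"angular": [0,0,0]}

```text
clock: 37.75
eef_pos: [0.5718, 0.1611, 0.219]
tool_rot: [-161.3, 89.9, 117.3]
wrist_force: [0.3, 0.1, -8.7]
grip_width: 0.0168
```

```bash
python3 - <<'E'
from h import *
from bench import sign_off
st();w=grab_frame("wrist");cv2.imwrite("pics/w36.png",w["img"][:,:,::-1])
T=wtool(w);m=(w["img"].astype(int).sum(2)<330)&(T[...,0]>60)&(T[...,0]<90)&(T[...,2]<-15)
print("rack plane in tool",np.linalg.lstsq(np.c_[T[m][:,1:],np.ones(m.sum())],T[m][:,0],rcond=None)[0],m.sum())
print(sign_off())
E
```

```text
t 37.75 p [0.5718 0.1611 0.219 ] th 8.64 tilt [-6.0e-04  1.1e-03 -1.0e+00] F [ 0.3  0.1 -8.7] w 16.8 j [10. 26. 83.  0. 71. 91.]
rack plane in tool [-3.93357960e-03 -5.21315412e-03  8.02116046e+01] 8250
the job is handed in; nothing more can be done
None
```

View pics/w36.png

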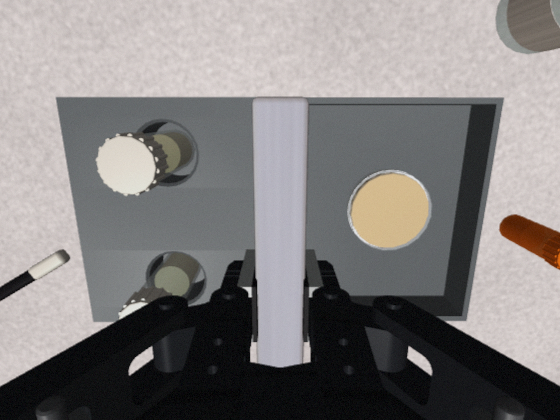

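I handed the job in at 37.8 s with the caddy held by its handle about 10 cm above the bench. Both white-capped pots are upright and seated in their wells, and the large dish is flat and right way up in the bay. I did not grip or move the bottle, tip box, marker, orange pot or small dish.

**What went wrong:** my first attempt to place the dish failed. As the hand rose, the finger knuckles seem to have caught under the handle bar. The caddy was lifted a few centimetres and dropped back upright about 3 cm from where it had stood, and I did not see it land. The closing fingers also carried the dish off, tilted. I levelled it, set it down on the bench and measured the caddy's new position. After both pots were in, I put the dish in the bay with the hand turned to clear the bar. It touched down at about 3 N.

**Last checks:**
- **Pots:** each pot's descent stopped at about the height expected for the well floor.
- **Dish:** its top read 21 mm above the bench, which is the floor thickness plus the dish height.
- **Hold:** the caddy stayed still for over 2 s and the tool height changed by no more than about 0.4 mm. The tool carried a steady 8 N.
- **Level:** the wrist camera put the rack within about 0.4° of level. A rougher scene-camera fit that mixed surfaces gave about 1°.
- **Contents:** the last wrist picture shows everything still in place. The near pot is partly hidden by a finger there, but the scene picture taken after the lift shows both pots upright.

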